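Load the steam cooker with ham moulds and set its steam valve

TASK

The steam cooker is running empty: shut its steam valve fully, and only then lift the lid off by its knob and set it down flat on the table. Stand every ham mould upright on the cooker's floor, side by side, put the lid back so that it sits fully down all round, and after that open the steam valve half way, to the green mark at 45 degrees. Leave the bottle, the tin and the grinder plate where they are.

Things in the scene. Friction and masses are not known exactly. Their poses are not given: they have to be found in the camera images.
- cooker: Fixed round stainless steam cooker, 232 mm outside diameter, open rim 135 mm above the table; inside 224 mm diameter, 95 mm deep, floor bare and flat. Two loop handles stick out 24 mm on its +x and -x sides at 105 mm height. Origin on its axis at table height, z up. The steam pipe with the valve runs along its +y side.
- cooker_floor (a point): Centre of the cooker's inner floor, 40 mm above the table; axes as the cooker's.
- pipe_gauge (a point): Foot of a pressure gauge on the steam pipe, 50 mm above the table; the gauge (54 mm across) reaches 165 mm height. The pipe, 26 mm thick and 50 mm up, runs parallel to the cooker's x axis, 168 mm to +y of the cooker's axis, from 75 mm beyond this point on the +x side (down into the table) to 180 mm on the -x side, where it turns into the cooker.
- valve_axis (a point): Point on the upright turning axis of the steam valve at the mid height of its lever, 158 mm above the table; axes as the cooker's (168 mm to +y and 20 mm to -x of the cooker's axis).
- valve_grip (a point): Middle of the red sleeve of the valve lever, 85 mm out from the turning axis, 158 mm above the table. The sleeve is 18 mm wide, 20 mm high and 72 mm long (48 to 120 mm from the axis); nothing is below it for 80 mm beyond 50 mm from the axis. Turns with the lever; its y axis points outward along the lever.
- steam_valve (a joint): Opening of the quarter-turn steam valve in rad: 0 shut (lever points to the cooker's +y, at the red mark of the white plate under it), growing counterclockwise seen from above to 1.571 fully open (lever along the cooker's -x); 0.785 is half open (green mark). Stops at both ends; plain friction of about 0.15 N m, stays where it is left.
- lid: Loose round steel lid, 240 mm diameter, 0.4 kg, black edge and spool knob. Its tapered plug (200 mm wide at the bottom, 214 at the top, 10 high) enters the cooker's mouth and the flange rests on the rim. Origin: centre of the plug's underside, 125 mm above the table when seated, 0 when it lies on the table. Dome top 22 mm above the origin; knob neck 22 mm thick from 22 to 53 mm, head 38 mm from 53 to 64 mm.
- lid_knob (a point): Middle of the neck of the lid's knob, on the lid's axis, 40 mm above the lid's origin.
- mould_1: Closed, filled ham press mould: loose metal block 76 mm long (x), 52 wide (y), 45 high, about 0.42 kg. T grip on top: web 46 mm long (x), 14 wide (y) from 45 to 79 mm height, under a blue bar 60 mm long, 26 wide, from 79 to 85 mm. Origin: centre of its underside, z up. Two to four are present, an absent one reads None from the start; four fit in the cooker two by two.
- mould_2: Closed, filled ham press mould: loose metal block 76 mm long (x), 52 wide (y), 45 high, about 0.42 kg. T grip on top: web 46 mm long (x), 14 wide (y) from 45 to 79 mm height, under a blue bar 60 mm long, 26 wide, from 79 to 85 mm. Origin: centre of its underside, z up. Two to four are present, an absent one reads None from the start; four fit in the cooker two by two.
- mould_3: Closed, filled ham press mould: loose metal block 76 mm long (x), 52 wide (y), 45 high, about 0.42 kg. T grip on top: web 46 mm long (x), 14 wide (y) from 45 to 79 mm height, under a blue bar 60 mm long, 26 wide, from 79 to 85 mm. Origin: centre of its underside, z up. Two to four are present, an absent one reads None from the start; four fit in the cooker two by two.
- mould_4: Closed, filled ham press mould: loose metal block 76 mm long (x), 52 wide (y), 45 high, about 0.42 kg. T grip on top: web 46 mm long (x), 14 wide (y) from 45 to 79 mm height, under a blue bar 60 mm long, 26 wide, from 79 to 85 mm. Origin: centre of its underside, z up. Two to four are present, an absent one reads None from the start; four fit in the cooker two by two.
- sanitiser: Bystander: white bottle, 64 mm diameter, 190 mm tall; origin at the centre of its underside. Leave it alone.
- salt_tin: Bystander: tin, 84 mm diameter, 100 mm tall; origin at the centre of its underside. Leave it alone.
- grinder_plate: Bystander: perforated steel disc, 82 mm diameter, 12 mm thick, lying flat near the robot; origin at the centre of its underside. Leave it alone.
Mind the look-alikes: they are no part of the job. Leave any orange look-alike of the mould_3 alone.

How it is judged:
On the way, in this order (a step that is already met when the one before it is completed fails the run):
1. the steam valve is shut (value of joint steam_valve below 0.08 rad and horizontal distance between lid and cooker below 0.008 m and z of lid in the frame of cooker between 0.12 and 0.13 m and angle between lid's own z axis and vertical below 0.04 rad), for 0.2 s.
2. the lid lies flat on the table, let go, the valve still shut (height (world z) of lid below 0.006 m and angle between lid's own z axis and vertical below 0.04 rad and linear speed of lid below 0.03 m/s and contact force between lid and the fingers below 0.1 N and value of joint steam_valve below 0.08 rad), for 0.2 s.
3. every mould stands on the cooker's floor, the valve still shut (horizontal distance between each of mould_1, mould_2, mould_3, mould_4 and cooker_floor below 0.095 m and z of each of mould_1, mould_2, mould_3, mould_4 in the frame of cooker_floor below 0.008 m and angle between each of mould_1, mould_2, mould_3, mould_4's own z axis and vertical below 0.12 rad and value of joint steam_valve below 0.08 rad), for 0.2 s.
4. the lid is back, seated all round, over the moulds, the valve still shut (all of step 3 and horizontal distance between lid and cooker below 0.008 m and z of lid in the frame of cooker between 0.12 and 0.13 m and angle between lid's own z axis and vertical below 0.04 rad), for 0.2 s.
At the end, for the whole second after the job is handed in: Every mould that is present stands upright on the cooker's floor (within 8 mm of it and 7 degrees), the lid is seated level on the rim (within 8 mm of centre), all at rest, and the steam valve stands at 45 degrees, give or take 5.7 (horizontal distance between each of mould_1, mould_2, mould_3, mould_4 and cooker_floor below 0.095 m and z of each of mould_1, mould_2, mould_3, mould_4 in the frame of cooker_floor below 0.008 m and angle between each of mould_1, mould_2, mould_3, mould_4's own z axis and vertical below 0.12 rad and linear speed of each of mould_1, mould_2, mould_3, mould_4, lid below 0.03 m/s and horizontal distance between lid and cooker below 0.008 m and z of lid in the frame of cooker between 0.12 and 0.13 m and angle between lid's own z axis and vertical below 0.04 rad and value of joint steam_valve between 0.685 and 0.885 rad); the robot touches nothing.
It fails at once if the steam valve is opened while the lid is off (value of joint steam_valve above 0.2 rad and (horizontal distance between lid and cooker above 0.03 m or z of lid in the frame of cooker above 0.16 m)).
It fails at once if the sanitiser is disturbed (distance of sanitiser from where it was at the start of the episode above 0.04 m).
It fails at once if the salt tin is disturbed (distance of salt_tin from where it was at the start of the episode above 0.04 m).
It fails at once if the grinder plate is disturbed (distance of grinder_plate from where it was at the start of the episode above 0.04 m).
Of mould_1, mould_2, mould_3, mould_4 only 2 to 4 are there at a start; the rules pass over those that are not, and their reading is None.
At some moment in a run one of mould_1, mould_2, mould_3, mould_4 may be knocked a few centimetres aside while the robot is not near it.
It also fails if it takes over 210 s, if anything falls off the work surface, if the arm or the gripper's body presses on something with over 40 N, if the wrist force passes 120 N, or if a joint passes its speed limit or range.

ROBOT

A 6-joint arm with a two-finger parallel gripper is mounted at the origin on the work surface. World frame = base frame: x ahead of the robot, y to its left, z up, the work surface at z = 0. Lengths are in m, angles in rad, forces in N, time in s.
With the tool pointing down it reaches from about 0.35 to 0.975 m from the base axis. Payload 4.9 kg.
Tool frame: the origin (TCP) lies at the very end of the fingers, on their centre line; the grasp point (between the pads) lies 19 mm behind it; z points along the fingers, y is the line along which they close (so a half turn about z gives the same grasp; the last joint's range is limited). The gripper opens to 85 mm and grips with 20 to 120 N. Pads are 22 mm wide; open, the fingers measure 114 mm over their backs; the gripper's body (76 mm by 85 mm) begins 54 mm behind the grasp point. The pads swing forward as they close: fully open they stand 13 mm farther back than shut.
Start: joints at [-0.119, 0.053, 1.613, -0, 1.476, -0.119], TCP at [0.625, 0, 0.231] pointing down, gripper open.
Joint ranges: [-3.01, 3.01], [-1.01, 2.22], [0.06, 2.58], [-1.02, 4.17], [0.09, 2.62], [-3.14, 3.14]. Speed limits (rad/s): [2.57, 2.57, 3.14, 3.14, 3.14, 3.14].

INTERFACE

Orientations are given as a unit quaternion [w, x, y, z].
In Python, from plant import state, optics, ticket, nets gives the robot as it stands. The module is installed in compiled form; this text tells all that it offers.
- The arm moves only by the shell command python3 -m inch 'ROWS' [OPENING]. ROWS is JSON, a list of rows, each an object of numbers: "dx", "dy", "dz": the shift along the tool's x, y, z as a fraction of full scale; "rx", "ry", "rz": the turn, a rotation vector about the tool's x, y, z as a fraction of full scale. In form: [{"dx": .., "dy": .., "dz": .., "rx": .., "ry": .., "rz": ..}, ...]. A call has 1 to 5 rows; each row is the pose to reach, as a shift and turn from the pose commanded when the call began, along the tool's axes at that moment; what a row does not reach only later rows make up. Full scale, the value 1, is 0.8 m for a shift and 1.5 rad for a turn. A row lasts 1/10 s, in which the tool goes at most 50 mm and 8.59 degrees, less where a joint would pass 70% of its speed; a pose out of reach is approached as far as the arm can. A call with a number of a shift or a turn outside -1 to 1 is refused whole. A call with a gripper value outside its range is refused whole. OPENING is the opening, from -1 (shut) to 1 (fully open), set as the call begins (- or left out, the last holds). The fingers move at their own pace and stop on an object; the grip force is fixed at half the most. Time passes only in rows, so rows that repeat a pose let the fingers close. It gives the time, the measured TCP pose, the force, the opening and the grip force at its end, in the units of the state.
- state(): the state, without advancing time (a new reading comes with each control period).
- optics.grab_frame(name): name is "scene" or "side" or "wrist"; returns the picture (400x640x3 uint8, red, green, blue); there is no depth.
- optics.camera_info(name): a dict with "fx", "fy", "cx", "cy" (pixels), "R" (3x3) and "t" (3): a world point X has camera coordinates R X + t. Camera axes: x right, y down, z forward; pixel columns grow to the right and rows downward; lengths in m; the calibration is good to about 2 mm. The wrist camera is an equidistant fisheye: a pixel r from the principal point sees the ray r / f radians off the axis. A picture is of the moment at which its call begins: read the wrist's pose just before it. camera_info takes no time and is no camera call; for the wrist camera it gives the pose at the moment of the call.
- ticket.job_done(): hands the job in; it is judged then, once.
Trained networks look in the newest picture that a camera, given by its name, has taken for a name from the list of things; names that differ only in an ending like _2 or _b are one class to them, and where a whole thing is asked for, a point or a joint stands for the part that bears it (a point fixed in the world has none). Each returns a list of dicts, best first, with "confidence" (0 to 1); they miss things now and then, are a little off and sometimes report something else, mostly with a low value. They report only what shows in the picture. A call takes as long as a camera call. They do not tell look-alikes from the thing itself.
- nets.boxes_of(camera, name): "bbox" ([centre column, centre row, width, height] in pixels, round what is visible of it).
- nets.outline_of(camera, name): "pixels" (400x640 bool, what is visible of it) and "bbox" ([centre column, centre row, width, height] in pixels, round what is visible of it).
The state is a dict: "time": time; "joint_pos": joint angles; "joint_vel": joint speeds; "joint_efforts": joint torques, N m; "tool_pos": TCP position; "tool_rot": TCP orientation; "contact_force": force on the tool from outside, world axes, zero at the start; "ft_torque": the same for the moment, N m; "gripper_width": opening from 0.0 (shut) to 1.0 (fully open); "grasp_force": force on a finger pad.
Only numpy, scipy, OpenCV 4.12 (cv2) and the standard library are available. Lean on these libraries where they do the work, as an engineer would, in place of code of your own. Each camera call takes 0.05 s, during which the arm holds its last target. There are 200 camera calls.

## Working session

There is one attempt and no reset: what is moved stays moved. The work goes in short steps, Python scripts to look and compute and a shell command to move; the robot and the scene stay as the last step left them, time stands still between calls to the robot, and variables do not carry over. Pictures are saved under pics/ and viewed, at most 14 in all, crops included, and the job is handed in when it is done.

```bash
mkdir -p pics; python3 - <<'E'
from plant import state, optics, nets
import cv2, numpy as np
print({k:np.round(v,3).tolist() for k,v in state().items()})
for c in ["scene","side"]:
    im=optics.grab_frame(c); cv2.imwrite(f"pics/{c}0.png",im[:,:,::-1])
    i=optics.camera_info(c); print(c,{k:np.round(v,3).tolist() for k,v in i.items()})
    for n in ["cooker","lid","lid_knob","mould_1","valve_grip","sanitiser","salt_tin","grinder_plate","pipe_gauge"]:
        try:
            for r in nets.boxes_of(c,n): print(c,n,round(r["confidence"],2),np.round(r["bbox"]).tolist())
        except Exception as e: print(n,e)
print({k:np.round(v,3).tolist() for k,v in optics.camera_info("wrist").items()})
E
```

```text
{'time': 0.0, 'joint_pos': [-0.119, 0.053, 1.614, -0.0, 1.476, -0.119], 'joint_vel': [-0.001, -0.0, 0.0, 0.001, -0.0, -0.0], 'joint_efforts': [0.0, -39.367, -37.018, -0.0, 0.007, -0.0], 'tool_pos': [0.624, 0.0, 0.23], 'tool_rot': [-0.001, 0.707, 0.707, -0.001], 'contact_force': [1.038, 0.301, 0.203], 'ft_torque': [0.061, 0.016, -0.004], 'grasp_force': 0.0, 'gripper_width': 1.0}
scene {'fx': 472.602, 'fy': 472.602, 'cx': 327.169, 'cy': 198.875, 'R': [[-0.437, 0.899, -0.012], [0.737, 0.351, -0.577], [-0.515, -0.261, -0.816]], 't': [0.306, -0.331, 1.817]}
scene cooker 0.6 [429.0, 265.0, 135.0, 111.0]
scene lid 0.89 [406.0, 216.0, 85.0, 70.0]
scene lid_knob 0.55 [404.0, 218.0, 86.0, 70.0]
scene mould_1 0.97 [193.0, 171.0, 24.0, 30.0]
scene mould_1 0.77 [232.0, 171.0, 20.0, 28.0]
scene mould_1 0.62 [257.0, 184.0, 26.0, 32.0]
scene mould_1 0.59 [272.0, 154.0, 24.0, 32.0]
scene valve_grip 0.82 [476.0, 226.0, 40.0, 29.0]
scene sanitiser 0.89 [261.0, 222.0, 24.0, 49.0]
scene salt_tin 0.79 [307.0, 255.0, 30.0, 40.0]
scene grinder_plate 0.47 [322.0, 163.0, 5.0, 15.0]
scene pipe_gauge 0.88 [428.
[... 499 characters left out ...]
 16.0]
side mould_1 0.66 [354.0, 155.0, 15.0, 25.0]
side mould_1 0.65 [374.0, 174.0, 23.0, 22.0]
side valve_grip 0.55 [275.0, 289.0, 29.0, 39.0]
side valve_grip 0.37 [271.0, 274.0, 137.0, 86.0]
side sanitiser 0.77 [297.0, 171.0, 19.0, 32.0]
side sanitiser 0.26 [272.0, 272.0, 134.0, 83.0]
side salt_tin 0.84 [269.0, 199.0, 26.0, 35.0]
side grinder_plate 0.69 [379.0, 214.0, 20.0, 19.0]
side grinder_plate 0.49 [276.0, 290.0, 30.0, 36.0]
side pipe_gauge 0.7 [272.0, 275.0, 134.0, 84.0]
side pipe_gauge 0.57 [292.0, 240.0, 82.0, 59.0]
{'fx': 309.707, 'fy': 309.707, 'cx': 319.332, 'cy': 201.776, 'R': [[1.0, -0.0, -0.001], [-0.0, -0.952, 0.307], [-0.001, -0.307, -0.952]], 't': [-0.624, -0.039, 0.379]}
```

View pics/scene0.png

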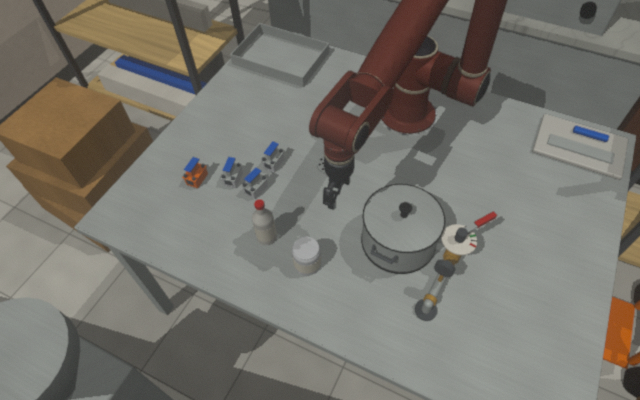

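View pics/side0.png

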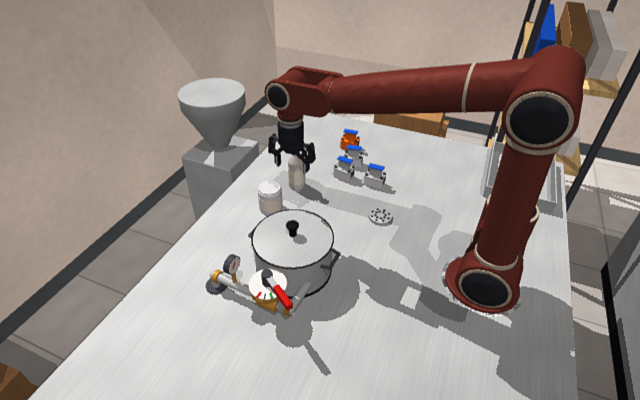

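Scene picture: three grey moulds with blue bars at (232,171), (257,184) and (272,154). The orange look-alike is at (193,171). The lidded cooker's knob is at (405,210), the valve axis at about (461,236), and the red lever at about (485,220), pointing to world -x and nearly open. The bottle is at (262,222), the tin at (306,255). Side picture: the moulds are at (346,168), (354,155) and (374,175), the orange one at (350,140) and the grinder plate at (380,216).

```bash
cat > h.py <<'E'
from plant import state, optics, nets
import cv2, numpy as np
from scipy.spatial.transform import Rotation as Rn
def ray(ci,p,fish=False):
    x=np.array([(p[0]-ci["cx"])/ci["fx"],(p[1]-ci["cy"])/ci["fy"]])
    if fish:
        r=np.linalg.norm(x)+1e-9; d=np.r_[x/r*np.sin(r),np.cos(r)]
    else: d=np.r_[x,1]
    R=np.array(ci["R"]);return -R.T@np.array(ci["t"]),R.T@d
def onz(ci,p,z,fish=False):
    o,d=ray(ci,p,fish); return o+d*(z-o[2])/d[2]
def proj(ci,X,fish=False):
    c=np.array(ci["R"])@np.array(X)+np.array(ci["t"])
    if fish:
        s=np.hypot(c[0],c[1])+1e-9;k=np.arctan2(s,c[2])/s
    else: k=1/c[2]
    return np.array([ci["cx"]+ci["fx"]*c[0]*k,ci["cy"]+ci["fy"]*c[1]*k])
def blobs(mask,minA=15):
    n,l,s,c=cv2.connectedComponentsWithStats(mask.astype(np.uint8))
    return [(c[i],np.argwhere(l==i)[:,::-1]) for i in range(1,n) if s[i,4]>=minA]
def axis_on(ci,px,z,fish=False):
    P=np.array([onz(ci,p,z,fish)[:2] for p in px]); m=P.mean(0)
    w,v=np.linalg.eigh(np.cov((P-m).T)); d=v[:,1]; return m,np.arctan2(d[1],d[0]),2*np.sqrt(3*w[::-1])
def hsv(im): return cv2.cvtColor(im,cv2.COLOR_RGB2HSV)
def blue(im): h=hsv(im); return (abs(h[...,0].astype(int)-112)<12)&(h[...,1]>140)&(h[...,2]>60)
def red(im): h=hsv(im); return ((h[...,0]<6)|(h[...,0]>174))&(h[...,1]>170)&(h[...,2]>100)
E
python3 - <<'E'
from h import *
for c,roi_m,roi_v,roi_l in [("scene",(180,130,300,200),(465,200,505,235),(360,180,450,255)),("side",(330,125,390,190),(255,265,305,315),(245,205,340,285))]:
    im=cv2.imread(f"pics/{c}0.png")[:,:,::-1].copy(); ci=optics.camera_info(c)
    def cut(m,r): o=np.zeros_like(m);o[r[1]:r[3],r[0]:r[2]]=m[r[1]:r[3],r[0]:r[2]];return o
    for ct,px in blobs(cut(blue(im),roi_m)):
        m,a,e=axis_on(ci,px,.083); print(c,"bar",ct.round(),m.round(3),np.degrees(a).round(),e.round(3))
    for ct,px in blobs(cut(red(im),roi_v)):
        m,a,e=axis_on(ci,px,.163); print(c,"lever",ct.round(),m.round(3),np.degrees(a).round(1),e.round(3),len(px))
    h=hsv(im)
    for ct,px in blobs(cut(h[...,2]<60,roi_l)):
        print(c,"dark",ct.round(),len(px),onz(ci,ct,.17).round(3),onz(ci,ct,.18).round(3))
    for n,z in [("sanitiser",.095),("salt_tin",.05),("grinder_plate",.006)]:
        r=nets.boxes_of(c,n)
        if r: print(c,n,onz(ci,r[0]["bbox"][:2],z).round(3))
    for r in nets.outline_of(c,"lid")[:2]:
        px=np.argwhere(r["pixels"])[:,::-1]; P=np.array([onz(ci,p,.14)[:2] for p in px]); print(c,"lid",r["confidence"],P.min(0).round(3),P.max(0).round(3),P.mean(0).round(3))
    im2=im[:,:,::-1]
E
python3 - <<'E'
import cv2
a=cv2.imread('pics/scene0.png');b=cv2.imread('pics/side0.png')
s=cv2.hconcat([cv2.resize(a[130:205,175:295],(480,300),interpolation=2),cv2.resize(a[190:265,420:500],(320,300),interpolation=2)])
t=cv2.resize(b[200:300,205:365],(480,300),interpolation=2);t=cv2.copyMakeBorder(t,0,0,0,320,0)
cv2.imwrite('pics/crop0.png',cv2.vconcat([s,t]))
E
```

```text
scene bar [271. 148.] [ 0.44  -0.339] -179.0 [0.055 0.021]
scene bar [191. 164.] [ 0.615 -0.544] -176.0 [0.055 0.021]
scene bar [229. 164.] [ 0.561 -0.431] -167.0 [0.055 0.021]
scene bar [252. 175.] [ 0.567 -0.336] 170.0 [0.055 0.023]
scene dark [405. 209.] 111 [0.539 0.172 0.17 ] [0.546 0.173 0.18 ]
scene sanitiser [ 0.717 -0.211  0.095]
scene salt_tin [ 0.736 -0.048  0.05 ]
scene grinder_plate [ 0.368 -0.18   0.006]
scene lid 0.78 [0.422 0.052] [0.665 0.294] [0.547 0.175]
scene lid 0.33 [ 0.442 -0.149] [ 0.5   -0.108] [ 0.473 -0.131]
side bar [350. 131.] [ 0.611 -0.544] -175.0 [0.059 0.025]
side bar [353. 147.] [ 0.559 -0.432] -171.0 [0.057 0.029]
side bar [345. 159.] [ 0.563 -0.336] 170.0 [0.057 0.028]
side bar [376. 167.] [ 0.438 -0.338] 179.0 [0.057 0.025]
side lever [283. 297.] [0.465 0.391] 144.6 [0.074 0.019] 204
side dark [292. 228.] 134 [0.545 0.169 0.17 ] [0.54  0.178 0.18 ]
side dark [330. 263.] 142 [0.397 0.251 0.17 ] [0.394 0.259 0.18 ]
side dark [264. 259.] 38 [0.562 0.307 0.17 ] [0.557 0.314 0.18 ]
side dark [265. 281.] 37 [0.525 0.37  0.17 ] [0.521 0.377 0.18 ]
side sanitiser [ 0.692 -0.175  0.095]
side salt_tin [ 0.739 -0.042  0.05 ]
side grinder_plate [ 0.367 -0.168  0.006]
side lid 0.82 [0.424 0.055] [0.661 0.293] [0.541 0.18 ]
```

View pics/crop0.png

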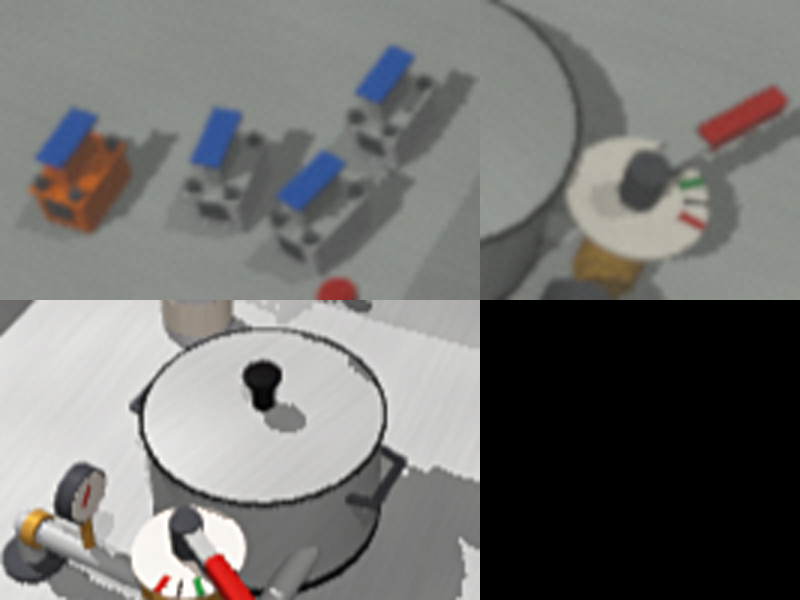

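Three grey moulds are present, at scene (229,164), (252,175) and (271,148); I leave the orange one at (191,164). Cooker centre is about (0.543,0.174). The lever's 85 mm radius puts the valve axis at (0.534,0.342), 168 mm from the cooker axis as described, so cooker yaw is about -4° and the valve about 58° open. Moving to the lever.

```bash
cat > to.py <<'E'
# print the remaining shift/turn to world target x y z yaw(deg, of tool x axis), in move units
import sys; from h import *
def to(x,y,z,yaw):
    s=state(); q=s["tool_rot"]; R=Rn.from_quat([q[1],q[2],q[3],q[0]])
    d=R.inv().apply(np.array([x,y,z])-s["tool_pos"])/.8
    a=np.radians(yaw); T=Rn.from_matrix(np.c_[[np.cos(a),np.sin(a),0],[np.sin(a),-np.cos(a),0],[0,0,-1]])
    r=(R.inv()*T).as_rotvec()/1.5
    c=R.apply([1,0,0]); print("t",round(float(s["time"]),1),"pos",np.round(s["tool_pos"],4),"yaw",round(float(np.degrees(np.arctan2(c[1],c[0]))),1),"F",np.round(s["contact_force"],1),"w",round(float(s["gripper_width"]),2),"g",round(float(s["grasp_force"]),1))
    print("need d",np.round(d,4).tolist(),"r",np.round(r,4).tolist())
if __name__=="__main__": to(*map(float,sys.argv[1:]))
E
A='{"dx":0.489,"dy":-0.199,"dz":-0.025,"rz":-0.635}'
python3 -m inch '[{"dx":0.489,"dy":-0.199,"dz":-0.025,"rz":-0.635},{"dx":0.489,"dy":-0.199,"dz":-0.025,"rz":-0.635},{"dx":0.489,"dy":-0.199,"dz":-0.025,"rz":-0.635},{"dx":0.489,"dy":-0.199,"dz":-0.025,"rz":-0.635},{"dx":0.489,"dy":-0.199,"dz":-0.025,"rz":-0.635}]' 1; python3 to.py 0.465 0.391 0.25 144.6
```

```text
t 1.4 pos [ 0.625  -0.      0.2313] yaw 90.0 F [-0.6  0.1 -0.2] w 1.0 g 0.0
need d [0.4888, -0.1999, -0.0234] r [-0.0, -0.0, -0.6353]validation failed for argument at $[0]...
```

```bash
python3 -m inch '[{"dx":0.489,"dy":-0.2,"dz":-0.025,"rx":0,"ry":0,"rz":-0.635},{"dx":0.489,"dy":-0.2,"dz":-0.025,"rx":0,"ry":0,"rz":-0.635},{"dx":0.489,"dy":-0.2,"dz":-0.025,"rx":0,"ry":0,"rz":-0.635},{"dx":0.489,"dy":-0.2,"dz":-0.025,"rx":0,"ry":0,"rz":-0.635},{"dx":0.489,"dy":-0.2,"dz":-0.025,"rx":0,"ry":0,"rz":-0.635}]' 1; python3 to.py 0.465 0.391 0.25 144.6
```

```text
time: 1.9
tool_pos: [0.5295, 0.2328, 0.2434]
tool_rot: [0.0, 0.396, 0.918, 0.0]
contact_force: [0.5, -0.5, 0.7]
gripper_width: 0.998
grasp_force: 0.0
t 1.9 pos [0.5295 0.2328 0.2434] yaw 133.3 F [ 0.5 -0.5  0.7] w 1.0 g 0.0
need d [0.1992, 0.077, -0.0082] r [0.0004, 0.0002, -0.1314]
```

```bash
python3 -m inch '[{"dx":0.199,"dy":0.077,"dz":-0.008,"rx":0,"ry":0,"rz":-0.131},{"dx":0.199,"dy":0.077,"dz":-0.008,"rx":0,"ry":0,"rz":-0.131},{"dx":0.199,"dy":0.077,"dz":-0.008,"rx":0,"ry":0,"rz":-0.131},{"dx":0.199,"dy":0.077,"dz":-0.008,"rx":0,"ry":0,"rz":-0.131},{"dx":0.199,"dy":0.077,"dz":-0.008,"rx":0,"ry":0,"rz":-0.131}]' >/dev/null; python3 to.py 0.465 0.391 0.139 144.6
python3 - <<'E'
from h import *
ci=optics.camera_info("wrist"); im=optics.grab_frame("wrist"); cv2.imwrite("pics/w1.png",im[:,:,::-1])
for ct,px in blobs(red(im),60):
    m,a,e=axis_on(ci,px,.166,True); print(ct.round(),len(px),m.round(4),np.degrees(a).round(1),e.round(3))
E
```

```text
t 2.4 pos [0.4656 0.3922 0.2497] yaw 144.5 F [0.1 0.1 0.7] w 1.0 g 0.0
need d [-0.0003, -0.0017, 0.1384] r [0.0004, -0.0002, -0.0014]
[316. 212.] 1759 [0.4653 0.389 ] 145.8 [0.069 0.016]
[355. 259.] 92 [0.5167 0.3909] 84.7 [0.014 0.005]
```

View pics/w1.png

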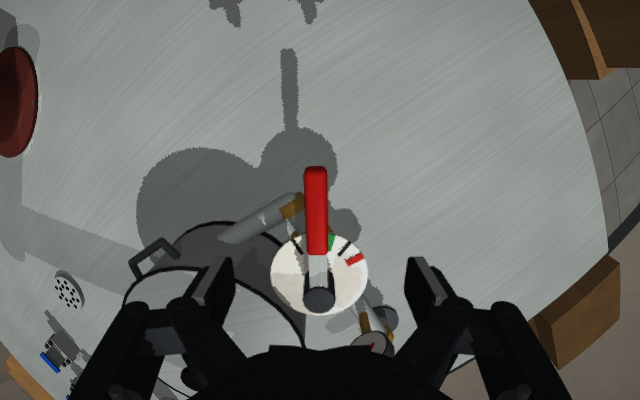

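The wrist view shows the red lever at (316,212) between the fingers, just past the green mark at (330,242), with the red mark at (355,259). Next is to descend and grip.

```bash
python3 -m inch '[{"dx":-0.002,"dy":-0.001,"dz":0.138,"rx":0,"ry":0,"rz":-0.01},{"dx":-0.002,"dy":-0.001,"dz":0.138,"rx":0,"ry":0,"rz":-0.01},{"dx":-0.002,"dy":-0.001,"dz":0.138,"rx":0,"ry":0,"rz":-0.01},{"dx":-0.002,"dy":-0.001,"dz":0.138,"rx":0,"ry":0,"rz":-0.01}]' 1 >/dev/null
python3 -m inch '[{"dx":0,"dy":0,"dz":0,"rx":0,"ry":0,"rz":0},{"dx":0,"dy":0,"dz":0,"rx":0,"ry":0,"rz":0},{"dx":0,"dy":0,"dz":0,"rx":0,"ry":0,"rz":0},{"dx":0,"dy":0,"dz":0,"rx":0,"ry":0,"rz":0},{"dx":0,"dy":0,"dz":0,"rx":0,"ry":0,"rz":0}]' -1 >/dev/null; python3 to.py 0.465 0.389 0.139 145
python3 - <<'E'
import numpy as np
# arc in tool frame at start: tool x outward along lever, world ccw = -rz ; closing: world cw => tool +y? compute
r=.085
for k in (8,16,24,32,40,48,56,58,60):
    a=np.radians(k); # tool y = -(world ccw normal); cw turn moves toward +y
    print(k,round(r*(np.cos(a)-1)/.8,4),round(r*np.sin(a)/.8,4),round(a/1.5,4))
E
```

```text
t 3.4 pos [0.4683 0.3884 0.1406] yaw 145.1 F [-0.5 -1.1  1.6] w 0.2 g 59.7
need d [0.0038, -0.0017, 0.002] r [0.001, 0.0005, 0.0012]
8 -0.001 0.0148 0.0931
16 -0.0041 0.0293 0.1862
24 -0.0092 0.0432 0.2793
32 -0.0161 0.0563 0.3723
40 -0.0249 0.0683 0.4654
48 -0.0352 0.079 0.5585
56 -0.0468 0.0881 0.6516
58 -0.0499 0.0901 0.6749
60 -0.0531 0.092 0.6981
```

```bash
python3 -m inch '[{"dx":-0.001,"dy":0.0148,"dz":0,"rx":0,"ry":0,"rz":0.0931},{"dx":-0.004,"dy":0.0293,"dz":0,"rx":0,"ry":0,"rz":0.186},{"dx":-0.009,"dy":0.0432,"dz":0,"rx":0,"ry":0,"rz":0.279},{"dx":-0.016,"dy":0.0563,"dz":0,"rx":0,"ry":0,"rz":0.372},{"dx":-0.025,"dy":0.0683,"dz":0,"rx":0,"ry":0,"rz":0.465}]' >/dev/null; python3 to.py 0.5412 0.426 0.1406 86.3
```

```text
t 3.9 pos [0.516  0.4217 0.1405] yaw 104.8 F [-1.7 -3.7  5.1] w 0.2 g 60.1
need d [-0.0029, 0.0319, -0.0001] r [0.0002, 0.0002, 0.2155]
```

```bash
python3 -m inch '[{"dx":-0.001,"dy":0.0148,"dz":0,"rx":0,"ry":0,"rz":0.0931},{"dx":-0.004,"dy":0.0293,"dz":0,"rx":0,"ry":0,"rz":0.186},{"dx":-0.006,"dy":0.0352,"dz":0,"rx":0,"ry":0,"rz":0.22},{"dx":-0.006,"dy":0.0352,"dz":0,"rx":0,"ry":0,"rz":0.22},{"dx":-0.006,"dy":0.0352,"dz":0,"rx":0,"ry":0,"rz":0.22}]' >/dev/null; python3 to.py 0.5412 0.426 0.1406 86.3
```

```text
t 4.3 pos [0.5437 0.4243 0.1405] yaw 86.1 F [-4.2 -2.5  5.6] w 0.2 g 60.2
need d [0.0019, -0.0033, -0.0001] r [-0.0006, -0.0001, -0.0018]
```

```bash
python3 -m inch '[{"dx":0,"dy":0.003,"dz":0,"rx":0,"ry":0,"rz":0.018},{"dx":0,"dy":0.006,"dz":0,"rx":0,"ry":0,"rz":0.03},{"dx":0,"dy":0.006,"dz":0,"rx":0,"ry":0,"rz":0.03}]' ; python3 to.py 0.5412 0.426 0.1406 86.3
```

```text
time: 4.65
tool_pos: [0.5446, 0.4242, 0.1405]
tool_rot: [-0.002, 0.744, 0.669, -0.004]
contact_force: [-16.6, -3.3, 10.9]
gripper_width: 0.2
grasp_force: 63.7
t 4.7 pos [0.5446 0.4242 0.1405] yaw 83.9 F [-16.6  -3.3  10.9] w 0.2 g 63.7
need d [0.0018, -0.0045, -0.0001] r [-0.0061, 0.0021, -0.0278]
```

The force jumped with no further motion, so the lever is against its shut stop. Releasing and going up over the knob.

```bash
python3 -m inch '[{"dx":0,"dy":-0.005,"dz":0,"rx":0,"ry":0,"rz":-0.03},{"dx":0,"dy":-0.005,"dz":0,"rx":0,"ry":0,"rz":-0.03},{"dx":0,"dy":-0.005,"dz":0,"rx":0,"ry":0,"rz":-0.03},{"dx":0,"dy":-0.005,"dz":0,"rx":0,"ry":0,"rz":-0.03}]' 1 >/dev/null
python3 -m inch '[{"dx":0,"dy":0,"dz":-0.06,"rx":0,"ry":0,"rz":0},{"dx":0,"dy":0,"dz":-0.12,"rx":0,"ry":0,"rz":0},{"dx":0,"dy":0,"dz":-0.15,"rx":0,"ry":0,"rz":0},{"dx":0,"dy":0,"dz":-0.15,"rx":0,"ry":0,"rz":0}]'>/dev/null; python3 to.py 0.543 0.174 0.26 90
```

```text
t 5.5 pos [0.5472 0.4255 0.2662] yaw 86.2 F [ 0.4 -0.2 -0. ] w 1.01 g 0.0
need d [-0.314, 0.0156, 0.0059] r [0.0061, -0.004, -0.0445]
```

```bash
python3 - <<'E'
from h import *
ci=optics.camera_info("wrist"); im=optics.grab_frame("wrist"); cv2.imwrite("pics/w2.png",im[:,:,::-1])
for ct,px in blobs(red(im),60):
    m,a,e=axis_on(ci,px,.166,True); print(ct.round(),len(px),m.round(4),np.degrees(a).round(1),e.round(3))
E
python3 -m inch '[{"dx":-0.314,"dy":0.016,"dz":0.006,"rx":0.006,"ry":-0.004,"rz":-0.044},{"dx":-0.314,"dy":0.016,"dz":0.006,"rx":0.006,"ry":-0.004,"rz":-0.044},{"dx":-0.314,"dy":0.016,"dz":0.006,"rx":0.006,"ry":-0.004,"rz":-0.044},{"dx":-0.314,"dy":0.016,"dz":0.006,"rx":0.006,"ry":-0.004,"rz":-0.044},{"dx":-0.314,"dy":0.016,"dz":0.006,"rx":0.006,"ry":-0.004,"rz":-0.044}]'>/dev/null
python3 -m inch '[{"dx":0,"dy":0,"dz":0,"rx":0,"ry":0,"rz":0},{"dx":0,"dy":0,"dz":0,"rx":0,"ry":0,"rz":0}]'>/dev/null; python3 to.py 0.543 0.174 0.26 90
python3 - <<'E'
from h import *
ci=optics.camera_info("wrist"); im=optics.grab_frame("wrist"); cv2.imwrite("pics/w3.png",im[:,:,::-1])
for n in ("lid_knob","lid"):
  for r in nets.boxes_of("wrist",n): print(n,r["confidence"],np.round(r["bbox"]))
print(proj(ci,[.543,.174,.185],True))
E
```

```text
[315. 202.] 1563 [0.5439 0.4267] 85.2 [0.068 0.016]
t 6.2 pos [0.5403 0.1731 0.2523] yaw 89.8 F [ 0.  -0.3 -0. ] w 1.0 g 0.0
need d [0.0011, 0.0032, -0.0097] r [-0.0082, 0.0038, -0.0019]
lid_knob 0.94 [326. 183. 262. 254.]
lid_knob 0.49 [338. 115. 301. 227.]
lid 0.67 [325. 182. 262. 250.]
[325.58265477 215.56839473]
```

View pics/w3.png

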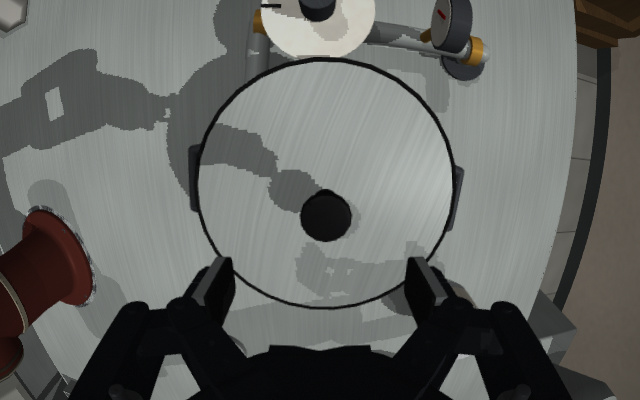

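The wrist view shows the knob head at (326,215), within a pixel of the predicted (325.6,215.6), and the lever points at 85.2° (shut). Descending on the knob.

```bash
python3 -m inch '[{"dx":0.001,"dy":0.003,"dz":0.06,"rx":-0.008,"ry":0.004,"rz":-0.002},{"dx":0.001,"dy":0.003,"dz":0.115,"rx":-0.008,"ry":0.004,"rz":-0.002},{"dx":0.001,"dy":0.003,"dz":0.129,"rx":-0.008,"ry":0.004,"rz":-0.002},{"dx":0.001,"dy":0.003,"dz":0.129,"rx":-0.008,"ry":0.004,"rz":-0.002}]'>/dev/null;  python3 to.py 0.543 0.174 0.149 90
```

```text
t 6.8 pos [0.5407 0.1752 0.1485] yaw 90.3 F [-0.7  0.2  1.3] w 1.0 g 0.0
need d [-0.0016, 0.0029, -0.0006] r [-0.0018, 0.0004, 0.0031]
```

```bash
python3 -m inch '[{"dx":-0.001,"dy":0.003,"dz":-0.002,"rx":-0.002,"ry":0,"rz":0.003},{"dx":-0.001,"dy":0.003,"dz":-0.002,"rx":-0.002,"ry":0,"rz":0.003},{"dx":-0.001,"dy":0.003,"dz":-0.002,"rx":-0.002,"ry":0,"rz":0.003},{"dx":-0.001,"dy":0.003,"dz":-0.002,"rx":-0.002,"ry":0,"rz":0.003},{"dx":-0.001,"dy":0.003,"dz":-0.002,"rx":-0.002,"ry":0,"rz":0.003}]' -1;  python3 to.py 0.543 0.174 0.149 90
```

```text
time: 7.25
tool_pos: [0.5459, 0.174, 0.1555]
tool_rot: [0.003, 0.708, 0.707, 0.004]
contact_force: [-2.8, 0.2, 5.8]
gripper_width: 0.425
grasp_force: 59.1
t 7.2 pos [0.5459 0.174  0.1555] yaw 89.9 F [-2.8  0.2  5.8] w 0.43 g 59.1
need d [-0.0001, -0.0037, 0.0081] r [0.0058, -0.0008, -0.0011]
```

The opening of 0.43 (36 mm) means the pads caught the 38 mm head rather than the 22 mm neck. I'll reopen and go 5 mm lower.

```bash
python3 -m inch '[{"dx":0,"dy":0,"dz":0,"rx":0,"ry":0,"rz":0},{"dx":0,"dy":0,"dz":0,"rx":0,"ry":0,"rz":0},{"dx":0,"dy":0,"dz":0,"rx":0,"ry":0,"rz":0},{"dx":0,"dy":0.001,"dz":0.008,"rx":0,"ry":0,"rz":0},{"dx":0,"dy":0.001,"dz":0.008,"rx":0,"ry":0,"rz":0}]' 1 >/dev/null;  python3 to.py 0.5445 0.174 0.1445 90
python3 -m inch '[{"dx":0,"dy":0,"dz":0,"rx":0,"ry":0,"rz":0},{"dx":0,"dy":0,"dz":0,"rx":0,"ry":0,"rz":0},{"dx":0,"dy":0,"dz":0,"rx":0,"ry":0,"rz":0},{"dx":0,"dy":0,"dz":0,"rx":0,"ry":0,"rz":0},{"dx":0,"dy":0,"dz":0,"rx":0,"ry":0,"rz":0}]' -1 >/dev/null;  python3 to.py 0.5445 0.174 0.1445 90
```

```text
t 7.8 pos [0.545  0.1735 0.1449] yaw 89.9 F [-0.7  0.2 -0.5] w 1.0 g 0.0
need d [0.0006, -0.0006, 0.0005] r [0.0025, 0.0001, -0.001]
t 8.2 pos [0.546  0.1738 0.1467] yaw 89.9 F [0.3 0.1 0.8] w 0.42 g 59.6
need d [0.0003, -0.0019, 0.0028] r [0.0044, -0.0003, -0.001]
```

The pads are too tall for the neck and meet the head either way. I'll grip the head centred on the pads instead (TCP at z 0.163).

```bash
python3 -m inch '[{"dx":0,"dy":0,"dz":0,"rx":0,"ry":0,"rz":0},{"dx":0,"dy":0,"dz":0,"rx":0,"ry":0,"rz":0},{"dx":0,"dy":0,"dz":0,"rx":0,"ry":0,"rz":0},{"dx":0,"dy":0,"dz":-0.021,"rx":0.004,"ry":0,"rz":0},{"dx":0,"dy":0,"dz":-0.021,"rx":0.004,"ry":0,"rz":0}]' 1 >/dev/null;  python3 to.py 0.5445 0.174 0.163 90
python3 -m inch '[{"dx":0,"dy":0,"dz":0,"rx":0,"ry":0,"rz":0},{"dx":0,"dy":0,"dz":0,"rx":0,"ry":0,"rz":0},{"dx":0,"dy":0,"dz":0,"rx":0,"ry":0,"rz":0},{"dx":0,"dy":0,"dz":0,"rx":0,"ry":0,"rz":0},{"dx":0,"dy":0,"dz":0,"rx":0,"ry":0,"rz":0}]' -1 >/dev/null;  python3 to.py 0.5445 0.174 0.163 90
```

```text
t 8.8 pos [0.547  0.174  0.1653] yaw 89.9 F [ 0.3 -0.2  0.2] w 1.01 g 0.0
need d [0.0, -0.0031, 0.0029] r [0.0025, -0.0007, -0.001]
t 9.2 pos [0.5455 0.1737 0.1628] yaw 89.9 F [ 0.9  0.3 -1.3] w 0.42 g 60.1
need d [0.0003, -0.0013, -0.0003] r [-0.0002, -0.0002, -0.001]
```

```bash
python3 -m inch '[{"dx":0,"dy":0,"dz":-0.02,"rx":0,"ry":0,"rz":0},{"dx":0,"dy":0,"dz":-0.04,"rx":0,"ry":0,"rz":0},{"dx":0,"dy":0,"dz":-0.07,"rx":0,"ry":0,"rz":0},{"dx":0,"dy":0,"dz":-0.1,"rx":0,"ry":0,"rz":0},{"dx":0,"dy":0,"dz":-0.1,"rx":0,"ry":0,"rz":0}]' >/dev/null;  python3 to.py 0.535 -0.1 0.243 90
python3 - <<'E'
from h import *
im=optics.grab_frame("side"); cv2.imwrite("pics/s2.png",cv2.resize(im[150:330,180:400,::-1],None,fx=2.5,fy=2.5))
E
```

```text
t 9.8 pos [0.548  0.1742 0.2492] yaw 89.9 F [ 0.8 -0.5 -3.1] w 0.42 g 60.7
need d [-0.3428, -0.0159, 0.0069] r [0.0062, -0.0014, -0.0009]
```

View pics/s2.png

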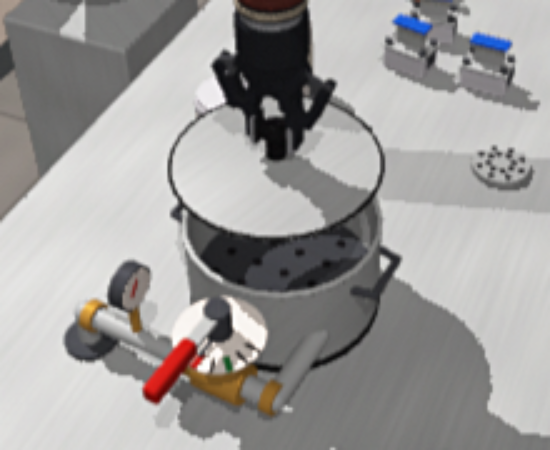

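The lid hangs level in the gripper at crop (277,165), the valve is shut at its red mark, and the cooker is open and empty. Carrying the lid to the free spot at (0.535,-0.10).

```bash
python3 -m inch '[{"dx":-0.05,"dy":-0.003,"dz":0,"rx":0,"ry":0,"rz":0},{"dx":-0.1,"dy":-0.006,"dz":0,"rx":0,"ry":0,"rz":0},{"dx":-0.15,"dy":-0.009,"dz":0,"rx":0,"ry":0,"rz":0},{"dx":-0.2,"dy":-0.012,"dz":0,"rx":0,"ry":0,"rz":0},{"dx":-0.25,"dy":-0.015,"dz":0,"rx":0,"ry":0,"rz":0}]' >/dev/null
python3 -m inch '[{"dx":-0.05,"dy":-0.002,"dz":0.01,"rx":0,"ry":0,"rz":0},{"dx":-0.09,"dy":-0.002,"dz":0.02,"rx":0,"ry":0,"rz":0},{"dx":-0.093,"dy":-0.002,"dz":0.06,"rx":0,"ry":0,"rz":0},{"dx":-0.093,"dy":-0.002,"dz":0.1,"rx":0,"ry":0,"rz":0},{"dx":-0.093,"dy":-0.002,"dz":0.1,"rx":0,"ry":0,"rz":0}]' >/dev/null;   python3 to.py 0.535 -0.1 0.038 90
```

```text
t 10.8 pos [ 0.5268 -0.0996  0.1557] yaw 89.9 F [-1.1  0.8 -5. ] w 0.42 g 61.1
need d [-0.0012, 0.0122, 0.147] r [-0.0089, -0.0032, -0.0016]
```

```bash
python3 -m inch '[{"dx":-0.001,"dy":0.01,"dz":0.05,"rx":-0.006,"ry":0,"rz":0},{"dx":-0.001,"dy":0.01,"dz":0.1,"rx":-0.006,"ry":0,"rz":0},{"dx":-0.001,"dy":0.01,"dz":0.13,"rx":-0.006,"ry":0,"rz":0},{"dx":-0.001,"dy":0.01,"dz":0.142,"rx":-0.006,"ry":0,"rz":0},{"dx":-0.001,"dy":0.01,"dz":0.142,"rx":-0.006,"ry":0,"rz":0}]' >/dev/null;   python3 to.py 0.535 -0.1 0.038 90
```

```text
t 11.3 pos [ 0.5389 -0.1009  0.0487] yaw 89.9 F [ 0.3  0.4 -3.6] w 0.42 g 61.1
need d [0.0012, -0.0049, 0.0133] r [0.0043, -0.0007, -0.0007]
```

```bash
python3 -m inch '[{"dx":0,"dy":0,"dz":0.005,"rx":0.003,"ry":0,"rz":0},{"dx":0,"dy":0,"dz":0.01,"rx":0.003,"ry":0,"rz":0},{"dx":0,"dy":0,"dz":0.013,"rx":0.003,"ry":0,"rz":0},{"dx":0,"dy":0,"dz":0.013,"rx":0.003,"ry":0,"rz":0},{"dx":0,"dy":0,"dz":0.013,"rx":0.003,"ry":0,"rz":0}]' >/dev/null;   python3 to.py 0.535 -0.1 0.038 90
```

```text
t 11.8 pos [ 0.5398 -0.1015  0.0394] yaw 89.9 F [ 0.1  0.3 -3.6] w 0.42 g 61.2
need d [0.0019, -0.0061, 0.0018] r [0.0032, -0.0001, -0.001]
```

```bash
python3 -m inch '[{"dx":0,"dy":0,"dz":0.004,"rx":0,"ry":0,"rz":0},{"dx":0,"dy":0,"dz":0.004,"rx":0,"ry":0,"rz":0},{"dx":0,"dy":0,"dz":0.004,"rx":0,"ry":0,"rz":0}]' >/dev/null;   python3 to.py 0.535 -0.1 0.038 90
python3 -m inch '[{"dx":0,"dy":0,"dz":0,"rx":0,"ry":0,"rz":0},{"dx":0,"dy":0,"dz":0,"rx":0,"ry":0,"rz":0},{"dx":0,"dy":0,"dz":0,"rx":0,"ry":0,"rz":0},{"dx":0,"dy":0,"dz":0,"rx":0,"ry":0,"rz":0},{"dx":0,"dy":0,"dz":0,"rx":0,"ry":0,"rz":0}]' 1 >/dev/null
python3 -m inch '[{"dx":0,"dy":0,"dz":-0.06,"rx":0,"ry":0,"rz":0},{"dx":0,"dy":0,"dz":-0.12,"rx":0,"ry":0,"rz":0},{"dx":0,"dy":0,"dz":-0.18,"rx":0,"ry":0,"rz":0},{"dx":0,"dy":0,"dz":-0.24,"rx":0,"ry":0,"rz":0},{"dx":0,"dy":0,"dz":-0.24,"rx":0,"ry":0,"rz":0}]' >/dev/null;   python3 to.py 0.565 -0.33 0.25 80
```

```text
t 12.1 pos [ 0.5405 -0.1016  0.0377] yaw 89.9 F [-2.3  1.4  5.5] w 0.42 g 61.9
need d [0.0021, -0.0069, -0.0004] r [0.0035, 0.0, -0.0009]
t 13.1 pos [ 0.5429 -0.1028  0.2375] yaw 89.9 F [ 0.7 -0.1  0.7] w 1.0 g 0.0
need d [-0.284, 0.0284, -0.0138] r [0.0131, 0.002, 0.1154]
```

```bash
python3 -m inch '[{"dx":-0.29,"dy":0.028,"dz":-0.014,"rx":0.013,"ry":0,"rz":1.0},{"dx":-0.29,"dy":0.028,"dz":-0.014,"rx":0.013,"ry":0,"rz":1.0},{"dx":-0.29,"dy":0.028,"dz":-0.014,"rx":0.013,"ry":0,"rz":1.0},{"dx":-0.29,"dy":0.028,"dz":-0.014,"rx":0.013,"ry":0,"rz":1.0},{"dx":-0.29,"dy":0.028,"dz":-0.014,"rx":0.013,"ry":0,"rz":1.0}]' >/dev/null;   python3 to.py 0.565 -0.336 0.25 -10
```

```text
t 13.6 pos [ 0.5604 -0.3366  0.2383] yaw 46.5 F [0.  0.1 0.5] w 1.0 g 0.0
need d [0.0045, 0.0035, -0.0147] r [-0.0035, 0.0026, 0.6572]
```

```bash
python3 -m inch '[{"dx":0.004,"dy":0.003,"dz":-0.015,"rx":-0.003,"ry":0.002,"rz":0.657},{"dx":0.004,"dy":0.003,"dz":-0.015,"rx":-0.003,"ry":0.002,"rz":0.657},{"dx":0.004,"dy":0.003,"dz":-0.015,"rx":-0.003,"ry":0.002,"rz":0.657},{"dx":0.004,"dy":0.003,"dz":-0.015,"rx":-0.003,"ry":0.002,"rz":0.657},{"dx":0.004,"dy":0.003,"dz":-0.015,"rx":-0.003,"ry":0.002,"rz":0.657}]' 0.6 >/dev/null
python3 -m inch '[{"dx":0,"dy":0,"dz":0,"rx":0,"ry":0,"rz":0.1},{"dx":0,"dy":0,"dz":0,"rx":0,"ry":0,"rz":0.105},{"dx":0,"dy":0,"dz":0,"rx":0,"ry":0,"rz":0.105}]' >/dev/null;python3 to.py 0.565 -0.336 0.063 -10
cat > bars.py <<'E'
from h import *
import sys
ci=optics.camera_info("wrist"); im=optics.grab_frame("wrist")
for ct,px in blobs(blue(im),120):
    m,a,e=axis_on(ci,px,.085 if len(sys.argv)<3 else float(sys.argv[2]),True); y=int(ct[1])
    p=im[max(0,y-30):y+31,max(0,int(ct[0])-30):int(ct[0])+31]; h=hsv(p); o=((h[...,0]>5)&(h[...,0]<18)&(h[...,1]>150)).sum()
    print(ct.round(),len(px),m.round(4),(np.degrees(a)%180).round(1),e.round(3),"orange px",o)
cv2.imwrite(f"pics/{sys.argv[1]}.png",im[:,:,::-1])
E
python3 bars.py w4
```

```text
t 14.4 pos [ 0.5647 -0.3328  0.2505] yaw -4.9 F [ 0.4  0.2 -0.6] w 0.8 g 0.0
need d [0.0011, 0.0044, 0.2343] r [-0.0013, 0.0013, 0.0595]
[505. 127.] 950 [ 0.6132 -0.5435] 3.7 [0.059 0.026] orange px 1072
[414. 178.] 1239 [ 0.5606 -0.4314] 13.0 [0.059 0.025] orange px 0
[325. 181.] 1391 [ 0.5651 -0.3377] 170.4 [0.059 0.025] orange px 0
[335. 283.] 914 [ 0.4418 -0.3403] 179.4 [0.06  0.025] orange px 0
[587. 288.] 841 [ 0.3522 -0.7684] 89.5 [0.154 0.035] orange px 0
[  7. 371.] 178 [0.0766 0.6817] 119.8 [0.314 0.027] orange px 0
```

View pics/w4.png

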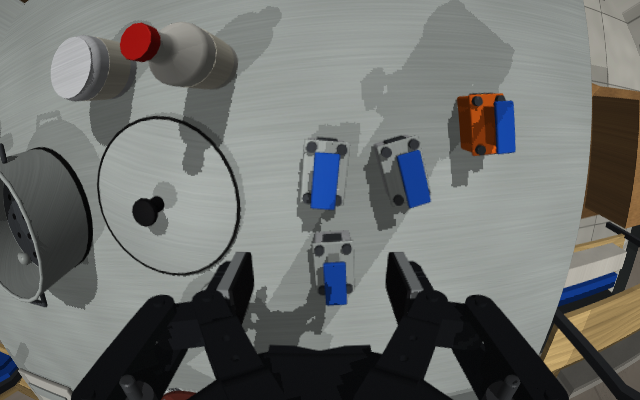

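The wrist view shows the lid flat on the table at (165,200), grey moulds at (325,181), (414,178) and (335,283), and the orange one at (505,127). Picking the mould at (325,181).

```bash
python3 -m inch '[{"dx":0.001,"dy":0.006,"dz":0.06,"rx":0,"ry":0,"rz":0.055},{"dx":0.001,"dy":0.006,"dz":0.12,"rx":0,"ry":0,"rz":0.055},{"dx":0.001,"dy":0.006,"dz":0.18,"rx":0,"ry":0,"rz":0.055},{"dx":0.001,"dy":0.006,"dz":0.2,"rx":0,"ry":0,"rz":0.055}]' >/dev/null; python3 to.py 0.5651 -0.3377 0.063 -9.6
```

```text
t 14.8 pos [ 0.5616 -0.3349  0.0842] yaw -9.7 F [-1.   0.9 -1.2] w 0.8 g 0.0
need d [0.0052, 0.0029, 0.0264] r [-0.0044, 0.0073, -0.001]
```

```bash
python3 -m inch '[{"dx":0.004,"dy":0.003,"dz":0.026,"rx":-0.003,"ry":0.005,"rz":0},{"dx":0.004,"dy":0.003,"dz":0.026,"rx":-0.003,"ry":0.005,"rz":0},{"dx":0.004,"dy":0.003,"dz":0.026,"rx":-0.003,"ry":0.005,"rz":0}]' >/dev/null; python3 to.py 0.5651 -0.3377 0.063 -9.6
python3 -m inch '[{"dx":0,"dy":0,"dz":0,"rx":0,"ry":0,"rz":0},{"dx":0,"dy":0,"dz":0,"rx":0,"ry":0,"rz":0},{"dx":0,"dy":0,"dz":0,"rx":0,"ry":0,"rz":0},{"dx":0,"dy":0,"dz":0,"rx":0,"ry":0,"rz":0}]' -1 >/dev/null;python3 to.py 0.5651 -0.3377 0.063 -9.6
python3 -m inch '[{"dx":0,"dy":0,"dz":-0.03,"rx":0,"ry":0,"rz":0},{"dx":0,"dy":0,"dz":-0.08,"rx":0,"ry":0,"rz":0},{"dx":0,"dy":0,"dz":-0.14,"rx":0,"ry":0,"rz":0},{"dx":0,"dy":0,"dz":-0.2,"rx":0,"ry":0,"rz":0},{"dx":0,"dy":0,"dz":-0.24,"rx":0,"ry":0,"rz":0}]' >/dev/null;python3 to.py 0.543 0.234 0.26 0
```

```text
t 15.2 pos [ 0.5684 -0.3408  0.0717] yaw -9.7 F [-0.2 -0.9  1.2] w 0.8 g 0.0
need d [-0.0048, -0.0031, 0.0109] r [0.0024, -0.0048, -0.0016]
t 15.6 pos [ 0.5686 -0.3406  0.0722] yaw -9.8 F [-0.4  2.   6.3] w 0.28 g 58.8
need d [-0.005, -0.0029, 0.0114] r [0.0024, -0.0055, -0.0019]
t 16.1 pos [ 0.567  -0.3399  0.2655] yaw -9.8 F [ 0.1 -1.1 -3. ] w 0.28 g 59.8
need d [-0.1514, -0.7019, 0.0024] r [0.0035, -0.0056, -0.1137]
```

```bash
python3 -m inch '[{"dx":-0.014,"dy":-0.06,"dz":0,"rx":0,"ry":0,"rz":-0.05},{"dx":-0.028,"dy":-0.12,"dz":0,"rx":0.003,"ry":-0.005,"rz":-0.113},{"dx":-0.042,"dy":-0.18,"dz":0,"rx":0.003,"ry":-0.005,"rz":-0.113},{"dx":-0.056,"dy":-0.24,"dz":0,"rx":0.003,"ry":-0.005,"rz":-0.113},{"dx":-0.07,"dy":-0.3,"dz":0,"rx":0.003,"ry":-0.005,"rz":-0.113}]' >/dev/null;python3 to.py 0.5475 0.2355 0.26 0
```

```text
t 16.6 pos [ 0.551  -0.0916  0.2596] yaw -0.1 F [ 1.4  0.4 -3. ] w 0.28 g 60.0
need d [-0.0051, -0.4089, 0.0003] r [-0.0012, 0.0024, -0.0011]
```

```bash
python3 -m inch '[{"dx":-0.001,"dy":-0.06,"dz":0,"rx":0,"ry":0,"rz":0},{"dx":-0.002,"dy":-0.12,"dz":0,"rx":0,"ry":0,"rz":0},{"dx":-0.003,"dy":-0.18,"dz":0,"rx":0,"ry":0,"rz":0},{"dx":-0.004,"dy":-0.24,"dz":0,"rx":0,"ry":0,"rz":0},{"dx":-0.005,"dy":-0.3,"dz":0,"rx":0,"ry":0,"rz":0}]' >/dev/null;python3 to.py 0.5475 0.2355 0.26 0
python3 -m inch '[{"dx":0,"dy":-0.05,"dz":0,"rx":0,"ry":0,"rz":0},{"dx":0,"dy":-0.09,"dz":0,"rx":0,"ry":0,"rz":0},{"dx":0,"dy":-0.1,"dz":0,"rx":0,"ry":0,"rz":0},{"dx":0,"dy":-0.1,"dz":0,"rx":0,"ry":0,"rz":0}]' >/dev/null;python3 to.py 0.5475 0.2355 0.12 0
```

```text
t 17.1 pos [0.5474 0.1482 0.2601] yaw -0.1 F [ 0.8 -0.5 -3.8] w 0.28 g 60.0
need d [-0.0, -0.1091, 0.0002] r [-0.0004, 0.0021, -0.0008]
t 17.4 pos [0.5478 0.2272 0.2602] yaw 0.1 F [-0.2 -0.9 -4.5] w 0.28 g 60.2
need d [0.0003, -0.0104, 0.1752] r [-0.0001, 0.0025, 0.0007]
```

```bash
python3 -m inch '[{"dx":0,"dy":-0.009,"dz":0.04,"rx":0,"ry":0.002,"rz":0},{"dx":0,"dy":-0.009,"dz":0.09,"rx":0,"ry":0.002,"rz":0},{"dx":0,"dy":-0.009,"dz":0.14,"rx":0,"ry":0.002,"rz":0},{"dx":0,"dy":-0.009,"dz":0.165,"rx":0,"ry":0.002,"rz":0},{"dx":0,"dy":-0.009,"dz":0.165,"rx":0,"ry":0.002,"rz":0}]' >/dev/null;python3 to.py 0.5475 0.2355 0.112 0
```

```text
t 17.9 pos [0.5451 0.2312 0.1241] yaw -0.2 F [ 0.2  0.3 -4.3] w 0.29 g 60.2
need d [0.0031, -0.0055, 0.0151] r [0.0015, 0.0055, -0.0019]
```

```bash
python3 -m inch '[{"dx":0.002,"dy":-0.005,"dz":0.008,"rx":0,"ry":0.004,"rz":0},{"dx":0.002,"dy":-0.005,"dz":0.014,"rx":0,"ry":0.004,"rz":0},{"dx":0.002,"dy":-0.005,"dz":0.017,"rx":0,"ry":0.004,"rz":0},{"dx":0.002,"dy":-0.005,"dz":0.017,"rx":0,"ry":0.004,"rz":0}]' >/dev/null;python3 to.py 0.5475 0.2355 0.112 0
```

```text
t 18.4 pos [0.5504 0.2379 0.1167] yaw -0.1 F [-1.3 -1.1 -4.2] w 0.29 g 60.2
need d [-0.0037, 0.003, 0.0059] r [-0.0009, -0.0056, -0.0007]
```

```bash
python3 -m inch '[{"dx":-0.002,"dy":0.002,"dz":0.004,"rx":0,"ry":-0.004,"rz":0},{"dx":-0.002,"dy":0.002,"dz":0.006,"rx":0,"ry":-0.004,"rz":0},{"dx":-0.002,"dy":0.002,"dz":0.006,"rx":0,"ry":-0.004,"rz":0}]' >/dev/null;python3 to.py 0.5475 0.2355 0.112 0
python3 -m inch '[{"dx":0,"dy":0,"dz":0.002,"rx":0,"ry":0,"rz":0},{"dx":0,"dy":0,"dz":0.004,"rx":0,"ry":0,"rz":0},{"dx":0,"dy":0,"dz":0.004,"rx":0,"ry":0,"rz":0}]' >/dev/null;python3 to.py 0.5475 0.2355 0.112 0
```

```text
t 18.6 pos [0.5489 0.2364 0.1124] yaw -0.1 F [-2. -0.  2.] w 0.28 g 60.9
need d [-0.0018, 0.0012, 0.0005] r [-0.001, -0.0017, -0.0007]
t 18.9 pos [0.5497 0.2371 0.1123] yaw -0.1 F [-9.1 -0.  14.8] w 0.28 g 62.3
need d [-0.0028, 0.002, 0.0004] r [-0.0016, -0.0027, -0.0006]
```

```bash
python3 -m inch '[{"dx":0,"dy":0,"dz":-0.004,"rx":0,"ry":0,"rz":0},{"dx":0,"dy":0,"dz":-0.004,"rx":0,"ry":0,"rz":0},{"dx":0,"dy":0,"dz":-0.004,"rx":0,"ry":0,"rz":0}]' 0.0 >/dev/null;python3 to.py 0.5475 0.2355 0.112 0
python3 -m inch '[{"dx":0,"dy":0,"dz":-0.04,"rx":0,"ry":0,"rz":0},{"dx":0,"dy":0,"dz":-0.1,"rx":0,"ry":0,"rz":0},{"dx":0,"dy":0,"dz":-0.16,"rx":0,"ry":0,"rz":0},{"dx":0,"dy":0.05,"dz":-0.2,"rx":0,"ry":0,"rz":0},{"dx":0,"dy":0.1,"dz":-0.2,"rx":0,"ry":0,"rz":0}]' >/dev/null;python3 to.py 0.5606 -0.4 0.26 13
```

```text
t 19.2 pos [0.5487 0.2362 0.1112] yaw -0.1 F [ 0.6 -0.3  0.2] w 0.5 g 0.0
need d [-0.0015, 0.0009, -0.001] r [-0.0008, -0.0014, -0.0008]
t 19.8 pos [0.5507 0.1563 0.278 ] yaw 0.1 F [ 1.2 -0.6  0.1] w 0.5 g 0.0
need d [0.011, 0.6954, 0.0207] r [-0.0008, -0.0086, -0.1502]
```

```bash
python3 -m inch '[{"dx":0.011,"dy":0.695,"dz":0.02,"rx":0,"ry":-0.005,"rz":-0.15},{"dx":0.011,"dy":0.695,"dz":0.02,"rx":0,"ry":-0.005,"rz":-0.15},{"dx":0.011,"dy":0.695,"dz":0.02,"rx":0,"ry":-0.005,"rz":-0.15},{"dx":0.011,"dy":0.695,"dz":0.02,"rx":0,"ry":-0.005,"rz":-0.15},{"dx":0.011,"dy":0.695,"dz":0.02,"rx":0,"ry":-0.005,"rz":-0.15}]' 0.6 >/dev/null;python3 to.py 0.5606 -0.41 0.25 13
```

```text
t 20.2 pos [ 0.5515 -0.0919  0.2632] yaw 12.8 F [1.4 0.1 0.8] w 0.8 g 0.0
need d [-0.0771, 0.3903, 0.0163] r [-0.0011, 0.0038, -0.002]
```

```bash
python3 -m inch '[{"dx":-0.077,"dy":0.39,"dz":0.016,"rx":0,"ry":0,"rz":0},{"dx":-0.077,"dy":0.39,"dz":0.016,"rx":0,"ry":0,"rz":0},{"dx":-0.077,"dy":0.39,"dz":0.016,"rx":0,"ry":0,"rz":0},{"dx":-0.077,"dy":0.39,"dz":0.016,"rx":0,"ry":0,"rz":0},{"dx":-0.077,"dy":0.39,"dz":0.016,"rx":0,"ry":0,"rz":0}]' >/dev/null;python3 to.py 0.5606 -0.43 0.25 13
python3 -m inch '[{"dx":0.001,"dy":0.097,"dz":0,"rx":0,"ry":0,"rz":0},{"dx":0.001,"dy":0.097,"dz":0,"rx":0,"ry":0,"rz":0},{"dx":0.001,"dy":0.097,"dz":0,"rx":0,"ry":0,"rz":0}]' >/dev/null;python3 to.py 0.5606 -0.4314 0.07 13; python3 bars.py w5
```

```text
t 20.8 pos [ 0.5587 -0.3417  0.2528] yaw 12.8 F [ 1.  -0.4  1. ] w 0.8 g 0.0
need d [-0.0221, 0.1081, 0.0034] r [-0.0013, 0.0039, -0.0022]
t 21.1 pos [ 0.5764 -0.4186  0.2515] yaw 12.6 F [ 0.2  0.6 -0.2] w 0.8 g 0.0
need d [-0.0212, 0.0118, 0.227] r [-0.0015, 0.0047, -0.0046]
[442. 174.] 1135 [ 0.6134 -0.5443] 3.9 [0.059 0.025] orange px 991
[330. 198.] 1319 [ 0.5605 -0.4322] 12.2 [0.06  0.025] orange px 0
[541. 351.] 121 [ 0.3648 -0.8738] 66.4 [0.051 0.019] orange px 0
```

```bash
python3 -m inch '[{"dx":-0.022,"dy":0.013,"dz":0.06,"rx":0,"ry":0.003,"rz":0},{"dx":-0.022,"dy":0.013,"dz":0.12,"rx":0,"ry":0.003,"rz":0},{"dx":-0.022,"dy":0.013,"dz":0.18,"rx":0,"ry":0.003,"rz":0},{"dx":-0.022,"dy":0.013,"dz":0.205,"rx":0,"ry":0.003,"rz":0},{"dx":-0.022,"dy":0.013,"dz":0.205,"rx":0,"ry":0.003,"rz":0}]' >/dev/null; python3 to.py 0.5605 -0.4322 0.069 12.5
```

```text
t 21.6 pos [ 0.5586 -0.425   0.0837] yaw 12.9 F [0.3 0.1 0.7] w 0.8 g 0.0
need d [0.0004, 0.0094, 0.0182] r [-0.0068, 0.0045, 0.0046]
```

```bash
python3 -m inch '[{"dx":0,"dy":0.006,"dz":0.02,"rx":-0.004,"ry":0.003,"rz":0.003},{"dx":0,"dy":0.006,"dz":0.02,"rx":-0.004,"ry":0.003,"rz":0.003},{"dx":0,"dy":0.006,"dz":0.02,"rx":-0.004,"ry":0.003,"rz":0.003}]' >/dev/null; python3 to.py 0.5605 -0.4322 0.069 12.5
python3 -m inch '[{"dx":0,"dy":0,"dz":0,"rx":0,"ry":0,"rz":0},{"dx":0,"dy":0,"dz":0,"rx":0,"ry":0,"rz":0},{"dx":0,"dy":0,"dz":0,"rx":0,"ry":0,"rz":0},{"dx":0,"dy":0,"dz":0,"rx":0,"ry":0,"rz":0}]' -1 >/dev/null;python3 to.py 0.5605 -0.4322 0.069 12.5
python3 -m inch '[{"dx":0,"dy":0,"dz":-0.03,"rx":0,"ry":0,"rz":0},{"dx":0,"dy":0,"dz":-0.08,"rx":0,"ry":0,"rz":0},{"dx":0,"dy":0,"dz":-0.14,"rx":0,"ry":0,"rz":0},{"dx":0,"dy":0,"dz":-0.2,"rx":0,"ry":0,"rz":0},{"dx":0,"dy":0,"dz":-0.24,"rx":0,"ry":0,"rz":0}]' >/dev/null;python3 to.py 0.547 0.174 0.26 0
```

```text
t 21.9 pos [ 0.5631 -0.4336  0.0755] yaw 12.6 F [-0.  -0.8  0.4] w 0.79 g 0.0
need d [-0.0028, -0.0024, 0.0081] r [0.0039, -0.003, 0.0013]
t 22.3 pos [ 0.5627 -0.4337  0.0749] yaw 12.6 F [-2.1  2.1  5.4] w 0.29 g 59.1
need d [-0.0023, -0.0025, 0.0073] r [0.0032, -0.0027, 0.0009]
t 22.8 pos [ 0.5617 -0.4333  0.2682] yaw 12.6 F [ 1.3 -0.5 -3.7] w 0.28 g 60.3
need d [0.1472, -0.745, 0.0062] r [0.0039, -0.0035, 0.1462]
```

```bash
python3 -m inch '[{"dx":0.012,"dy":-0.06,"dz":0,"rx":0,"ry":0,"rz":0.06},{"dx":0.024,"dy":-0.12,"dz":0,"rx":0.003,"ry":-0.003,"rz":0.146},{"dx":0.036,"dy":-0.18,"dz":0,"rx":0.003,"ry":-0.003,"rz":0.146},{"dx":0.048,"dy":-0.24,"dz":0,"rx":0.003,"ry":-0.003,"rz":0.146},{"dx":0.06,"dy":-0.3,"dz":0,"rx":0.003,"ry":-0.003,"rz":0.146}]' >/dev/null;python3 to.py 0.5463 0.1735 0.26 0
```

```text
t 23.3 pos [ 0.5549 -0.1862  0.2623] yaw -0.0 F [ 1.1  1.  -4.7] w 0.28 g 60.5
need d [-0.0108, -0.4496, 0.0038] r [-0.0013, 0.0024, -0.0001]
```

```bash
python3 -m inch '[{"dx":-0.001,"dy":-0.06,"dz":0,"rx":0,"ry":0,"rz":0},{"dx":-0.002,"dy":-0.12,"dz":0,"rx":0,"ry":0,"rz":0},{"dx":-0.003,"dy":-0.18,"dz":0,"rx":0,"ry":0,"rz":0},{"dx":-0.004,"dy":-0.24,"dz":0,"rx":0,"ry":0,"rz":0},{"dx":-0.005,"dy":-0.3,"dz":0,"rx":0,"ry":0,"rz":0}]' >/dev/null;python3 to.py 0.5463 0.1735 0.26 0
```

```text
t 23.8 pos [0.5507 0.0535 0.2628] yaw 0.0 F [ 1.   0.1 -5.3] w 0.28 g 60.5
need d [-0.0055, -0.15, 0.0036] r [-0.0003, 0.0022, 0.0001]
```

```bash
python3 -m inch '[{"dx":-0.002,"dy":-0.06,"dz":0,"rx":0,"ry":0,"rz":0},{"dx":-0.004,"dy":-0.11,"dz":0,"rx":0,"ry":0.002,"rz":0},{"dx":-0.004,"dy":-0.14,"dz":0,"rx":0,"ry":0.002,"rz":0},{"dx":-0.004,"dy":-0.142,"dz":0,"rx":0,"ry":0.002,"rz":0},{"dx":-0.004,"dy":-0.142,"dz":0,"rx":0,"ry":0.002,"rz":0}]' >/dev/null;python3 to.py 0.5463 0.1735 0.125 0
```

```text
t 24.3 pos [0.5479 0.1654 0.263 ] yaw 0.1 F [-0.  -0.6 -5.3] w 0.28 g 60.6
need d [-0.0019, -0.0102, 0.1725] r [0.0005, 0.0004, 0.0011]
```

```bash
python3 -m inch '[{"dx":-0.001,"dy":-0.008,"dz":0.04,"rx":0,"ry":0,"rz":0},{"dx":-0.001,"dy":-0.008,"dz":0.08,"rx":0,"ry":0,"rz":0},{"dx":-0.001,"dy":-0.008,"dz":0.12,"rx":0,"ry":0,"rz":0},{"dx":-0.001,"dy":-0.008,"dz":0.15,"rx":0,"ry":0,"rz":0},{"dx":-0.001,"dy":-0.008,"dz":0.16,"rx":0,"ry":0,"rz":0}]' >/dev/null;
python3 -m inch '[{"dx":0,"dy":0,"dz":0,"rx":0,"ry":0,"rz":0},{"dx":0,"dy":0,"dz":0,"rx":0,"ry":0,"rz":0}]' >/dev/null;python3 to.py 0.5463 0.1735 0.115 0
```

```text
t 25.0 pos [0.5492 0.1713 0.1382] yaw -0.0 F [ 0.6 -0.4 -5.3] w 0.28 g 60.6
need d [-0.0038, -0.0028, 0.029] r [-0.0004, -0.0028, -0.0003]
```

```bash
python3 -m inch '[{"dx":-0.003,"dy":-0.002,"dz":0.01,"rx":0,"ry":0,"rz":0},{"dx":-0.003,"dy":-0.002,"dz":0.018,"rx":0,"ry":0,"rz":0},{"dx":-0.003,"dy":-0.002,"dz":0.024,"rx":0,"ry":0,"rz":0},{"dx":-0.003,"dy":-0.002,"dz":0.024,"rx":0,"ry":0,"rz":0},{"dx":-0.003,"dy":-0.002,"dz":0.024,"rx":0,"ry":0,"rz":0}]' >/dev/null;
python3 to.py 0.5463 0.1735 0.115 0
python3 -m inch '[{"dx":0,"dy":0,"dz":0.004,"rx":0,"ry":0,"rz":0},{"dx":0,"dy":0,"dz":0.004,"rx":0,"ry":0,"rz":0},{"dx":0,"dy":0,"dz":0.004,"rx":0,"ry":0,"rz":0}]' >/dev/null;python3 to.py 0.5463 0.1735 0.115 0
```

```text
t 25.5 pos [0.5457 0.1734 0.1174] yaw 0.0 F [-0.2  0.1 -4.8] w 0.28 g 60.6
need d [0.0007, -0.0002, 0.0029] r [-0.0002, -0.0012, 0.0003]
t 25.8 pos [0.5466 0.1735 0.1151] yaw 0.0 F [ 0.7  0.9 -2.9] w 0.28 g 60.9
need d [-0.0003, 0.0, 0.0001] r [-0.0005, -0.0026, 0.0003]
```

```bash
python3 -m inch '[{"dx":0,"dy":0,"dz":0.002,"rx":0,"ry":0,"rz":0},{"dx":0,"dy":0,"dz":0.002,"rx":0,"ry":0,"rz":0},{"dx":0,"dy":0,"dz":0.002,"rx":0,"ry":0,"rz":0}]' >/dev/null;python3 to.py 0.5463 0.1735 0.115 0
python3 -m inch '[{"dx":0,"dy":0,"dz":0,"rx":0,"ry":0,"rz":0},{"dx":0,"dy":0,"dz":0,"rx":0,"ry":0,"rz":0},{"dx":0,"dy":0,"dz":0,"rx":0,"ry":0,"rz":0}]' 0.0 >/dev/null
python3 -m inch '[{"dx":0,"dy":0,"dz":-0.04,"rx":0,"ry":0,"rz":0},{"dx":0,"dy":0,"dz":-0.1,"rx":0,"ry":0,"rz":0},{"dx":0,"dy":0,"dz":-0.16,"rx":0,"ry":0,"rz":0},{"dx":0,"dy":0.02,"dz":-0.19,"rx":0,"ry":0,"rz":0},{"dx":0,"dy":0.06,"dz":-0.19,"rx":0,"ry":0,"rz":0}]' >/dev/null;python3 to.py 0.43 -0.34 0.25 0
python3 bars.py w6 0.125
```

```text
t 26.1 pos [0.5469 0.1738 0.1149] yaw 0.0 F [-2.3  1.3  6.2] w 0.28 g 61.8
need d [-0.0007, 0.0004, -0.0001] r [-0.0008, -0.003, 0.0003]
t 26.9 pos [0.5479 0.1263 0.271 ] yaw 0.2 F [ 0.7 -0.2  0.1] w 0.5 g 0.0
need d [-0.1497, 0.5824, 0.0234] r [-0.0012, -0.0082, 0.0023]
[210. 191.] 1374 [0.5457 0.2368] 0.0 [0.059 0.026] orange px 0
[271. 192.] 1500 [0.5442 0.1741] 179.7 [0.06  0.025] orange px 0
[595. 249.] 303 [ 0.4629 -0.2786] 0.5 [0.052 0.026] orange px 0
[ 32. 362.] 1470 [0.1493 0.7837] 107.6 [0.285 0.098] orange px 214
```

View pics/w6.png

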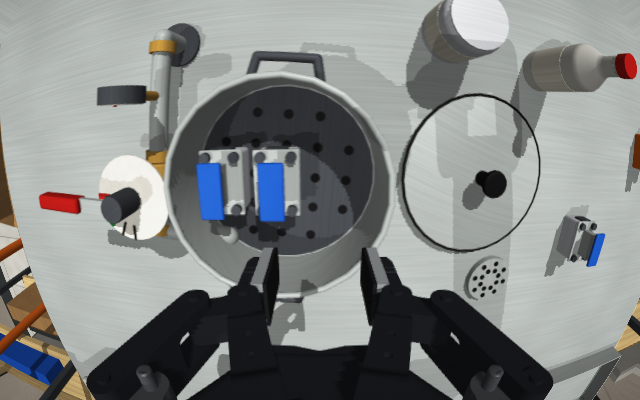

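The wrist view shows two moulds upright and side by side in the cooker, bars at (210,191) and (271,192), and the lid flat at (470,172). The third mould is at (580,240). Going for it.

```bash
python3 -m inch '[{"dx":-0.02,"dy":0.582,"dz":0.023,"rx":0,"ry":-0.005,"rz":0},{"dx":-0.05,"dy":0.582,"dz":0.023,"rx":0,"ry":-0.005,"rz":0},{"dx":-0.08,"dy":0.582,"dz":0.023,"rx":0,"ry":-0.005,"rz":0},{"dx":-0.11,"dy":0.582,"dz":0.023,"rx":0,"ry":-0.005,"rz":0},{"dx":-0.15,"dy":0.582,"dz":0.023,"rx":0,"ry":-0.005,"rz":0}]' 0.6 >/dev/null
python3 to.py 0.43 -0.34 0.25 0
```

```text
t 27.4 pos [ 0.5029 -0.1214  0.2542] yaw 0.0 F [-0.1  0.7  0.6] w 0.81 g 0.0
need d [-0.0912, 0.2732, 0.0057] r [-0.0003, 0.0039, 0.0002]
```

```bash
python3 -m inch '[{"dx":-0.09,"dy":0.27,"dz":0.005,"rx":0,"ry":0.003,"rz":0},{"dx":-0.09,"dy":0.27,"dz":0.005,"rx":0,"ry":0.003,"rz":0},{"dx":-0.09,"dy":0.27,"dz":0.005,"rx":0,"ry":0.003,"rz":0},{"dx":-0.09,"dy":0.27,"dz":0.005,"rx":0,"ry":0.003,"rz":0},{"dx":-0.09,"dy":0.27,"dz":0.005,"rx":0,"ry":0.003,"rz":0}]' >/dev/null
python3 -m inch '[{"dx":0,"dy":0,"dz":0,"rx":0,"ry":0,"rz":0},{"dx":0,"dy":0,"dz":0,"rx":0,"ry":0,"rz":0}]' >/dev/null
python3 to.py 0.442 -0.34 0.072 0; python3 bars.py w7
```

```text
t 28.1 pos [ 0.4313 -0.3356  0.2505] yaw -0.1 F [-0.5  1.  -0.5] w 0.8 g 0.0
need d [0.0137, 0.0059, 0.2231] r [-0.0012, 0.001, -0.0007]
[508.  28.] 871 [ 0.6113 -0.5438] 4.6 [0.058 0.026] orange px 980
[324. 174.] 1416 [ 0.4392 -0.34  ] 178.6 [0.059 0.025] orange px 0
[583. 284.] 871 [ 0.2667 -0.7688] 88.2 [0.149 0.034] orange px 0
```

```bash
python3 -m inch '[{"dx":0.01,"dy":0.005,"dz":0.06,"rx":0,"ry":0,"rz":0.01},{"dx":0.01,"dy":0.005,"dz":0.12,"rx":0,"ry":0,"rz":0.015},{"dx":0.01,"dy":0.005,"dz":0.18,"rx":0,"ry":0,"rz":0.015},{"dx":0.01,"dy":0.005,"dz":0.205,"rx":0,"ry":0,"rz":0.015},{"dx":0.01,"dy":0.005,"dz":0.205,"rx":0,"ry":0,"rz":0.015}]' >/dev/null; python3 to.py 0.4395 -0.34 0.071 -1.4
```

```text
t 28.7 pos [ 0.4378 -0.3355  0.0825] yaw -1.1 F [-0.8  0.2  0.2] w 0.8 g 0.0
need d [0.0023, 0.0056, 0.0143] r [-0.0045, 0.0048, 0.0031]
```

```bash
python3 -m inch '[{"dx":0.001,"dy":0.003,"dz":0.012,"rx":-0.003,"ry":0.003,"rz":0.002},{"dx":0.001,"dy":0.003,"dz":0.014,"rx":-0.003,"ry":0.003,"rz":0.002},{"dx":0.001,"dy":0.003,"dz":0.014,"rx":-0.003,"ry":0.003,"rz":0.002}]' >/dev/null
python3 to.py 0.4395 -0.34 0.071 -1.4
python3 -m inch '[{"dx":0,"dy":0,"dz":0,"rx":0,"ry":0,"rz":0},{"dx":0,"dy":0,"dz":0,"rx":0,"ry":0,"rz":0},{"dx":0,"dy":0,"dz":0,"rx":0,"ry":0,"rz":0},{"dx":0,"dy":0,"dz":0,"rx":0,"ry":0,"rz":0}]' -1 >/dev/null;python3 to.py 0.4395 -0.34 0.071 -1.4
python3 -m inch '[{"dx":0,"dy":0,"dz":-0.03,"rx":0,"ry":0,"rz":0},{"dx":0,"dy":0,"dz":-0.08,"rx":0,"ry":0,"rz":0},{"dx":0,"dy":0,"dz":-0.14,"rx":0,"ry":0,"rz":0},{"dx":0,"dy":0,"dz":-0.2,"rx":0,"ry":0,"rz":0},{"dx":0,"dy":0,"dz":-0.24,"rx":0,"ry":0,"rz":0}]' >/dev/null;python3 to.py 0.544 0.111 0.26 0
```

```text
t 29.0 pos [ 0.4412 -0.3424  0.0775] yaw -1.4 F [0.7 0.1 0. ] w 0.8 g 0.0
need d [-0.0022, -0.003, 0.0081] r [0.0039, -0.0037, -0.0002]
t 29.4 pos [ 0.4406 -0.3421  0.077 ] yaw -1.4 F [-0.6  1.1  5.2] w 0.28 g 59.1
need d [-0.0015, -0.0026, 0.0074] r [0.0029, -0.0029, -0.0004]
t 29.9 pos [ 0.4398 -0.3414  0.2707] yaw -1.4 F [ 0.4  0.2 -5. ] w 0.28 g 60.3
need d [0.1159, -0.5687, 0.0106] r [0.0041, -0.0036, -0.0168]
```

```bash
python3 -m inch '[{"dx":0.012,"dy":-0.06,"dz":0,"rx":0.003,"ry":-0.003,"rz":-0.016},{"dx":0.024,"dy":-0.12,"dz":0,"rx":0.003,"ry":-0.003,"rz":-0.016},{"dx":0.036,"dy":-0.18,"dz":0,"rx":0.003,"ry":-0.003,"rz":-0.016},{"dx":0.048,"dy":-0.24,"dz":0,"rx":0.003,"ry":-0.003,"rz":-0.016},{"dx":0.06,"dy":-0.3,"dz":0,"rx":0.003,"ry":-0.003,"rz":-0.016}]' >/dev/null
python3 -m inch '[{"dx":0.012,"dy":-0.06,"dz":0,"rx":0,"ry":0,"rz":0},{"dx":0.024,"dy":-0.12,"dz":0,"rx":0,"ry":0,"rz":0},{"dx":0.036,"dy":-0.18,"dz":0,"rx":0,"ry":0,"rz":0},{"dx":0.048,"dy":-0.22,"dz":0,"rx":0,"ry":0,"rz":0},{"dx":0.054,"dy":-0.25,"dz":0,"rx":0,"ry":0,"rz":0}]' >/dev/null
python3 to.py 0.5455 0.111 0.13 0
```

```text
t 30.9 pos [0.5365 0.0999 0.2653] yaw 0.1 F [-0.2 -0.8 -3.8] w 0.27 g 60.6
need d [0.0119, -0.0138, 0.1691] r [-0.0003, 0.0023, 0.0007]
```

```bash
python3 -m inch '[{"dx":0.01,"dy":-0.011,"dz":0,"rx":0,"ry":0.001,"rz":0},{"dx":0.01,"dy":-0.011,"dz":0.04,"rx":0,"ry":0.001,"rz":0},{"dx":0.01,"dy":-0.011,"dz":0.08,"rx":0,"ry":0.001,"rz":0},{"dx":0.01,"dy":-0.011,"dz":0.12,"rx":0,"ry":0.001,"rz":0},{"dx":0.01,"dy":-0.011,"dz":0.155,"rx":0,"ry":0.001,"rz":0}]' >/dev/null;
python3 -m inch '[{"dx":0,"dy":0,"dz":0,"rx":0,"ry":0,"rz":0},{"dx":0,"dy":0,"dz":0,"rx":0,"ry":0,"rz":0}]' >/dev/null;python3 to.py 0.5455 0.111 0.117 0
```

```text
t 31.6 pos [0.5445 0.1058 0.1425] yaw -0.1 F [ 0.   0.1 -3.9] w 0.28 g 60.6
need d [0.0012, -0.0064, 0.0319] r [-0.0, 0.0008, -0.0012]
```

```bash
python3 -m inch '[{"dx":0.001,"dy":-0.005,"dz":0.01,"rx":0,"ry":0,"rz":0},{"dx":0.001,"dy":-0.005,"dz":0.02,"rx":0,"ry":0,"rz":0},{"dx":0.001,"dy":-0.005,"dz":0.026,"rx":0,"ry":0,"rz":0},{"dx":0.001,"dy":-0.005,"dz":0.026,"rx":0,"ry":0,"rz":0},{"dx":0.001,"dy":-0.005,"dz":0.026,"rx":0,"ry":0,"rz":0}]' >/dev/null;
python3 to.py 0.5455 0.111 0.117 0
python3 -m inch '[{"dx":0,"dy":0,"dz":0.003,"rx":0,"ry":0,"rz":0},{"dx":0,"dy":0,"dz":0.005,"rx":0,"ry":0,"rz":0},{"dx":0,"dy":0,"dz":0.005,"rx":0,"ry":0,"rz":0}]' >/dev/null;python3 to.py 0.5455 0.111 0.117 0
```

```text
t 32.1 pos [0.5458 0.1104 0.1224] yaw -0.1 F [-1.1 -0.2 -4.3] w 0.28 g 60.5
need d [-0.0003, -0.0007, 0.0068] r [-0.0002, -0.0004, -0.0007]
t 32.4 pos [0.5456 0.1104 0.1182] yaw -0.1 F [-0.2 -0.2 -4.6] w 0.28 g 60.6
need d [-0.0001, -0.0007, 0.0014] r [-0.0003, -0.0001, -0.0008]
```

```bash
python3 -m inch '[{"dx":0,"dy":0,"dz":0.002,"rx":0,"ry":0,"rz":0},{"dx":0,"dy":0,"dz":0.004,"rx":0,"ry":0,"rz":0},{"dx":0,"dy":0,"dz":0.004,"rx":0,"ry":0,"rz":0}]' >/dev/null;python3 to.py 0.5455 0.111 0.117 0
python3 -m inch '[{"dx":0,"dy":0,"dz":0,"rx":0,"ry":0,"rz":0},{"dx":0,"dy":0,"dz":0,"rx":0,"ry":0,"rz":0},{"dx":0,"dy":0,"dz":0,"rx":0,"ry":0,"rz":0}]' 0.0 >/dev/null
python3 -m inch '[{"dx":0,"dy":0,"dz":-0.04,"rx":0,"ry":0,"rz":0},{"dx":0,"dy":0,"dz":-0.1,"rx":0,"ry":0,"rz":0},{"dx":0,"dy":0,"dz":-0.16,"rx":0,"ry":0,"rz":0},{"dx":0,"dy":0.02,"dz":-0.18,"rx":0,"ry":0,"rz":0},{"dx":0,"dy":0.04,"dz":-0.18,"rx":0,"ry":0,"rz":0}]' >/dev/null;python3 to.py 0.54 -0.102 0.25 90
python3 bars.py w8 0.125
```

```text
t 32.7 pos [0.5465 0.1107 0.1171] yaw -0.1 F [-3.8  0.4  6. ] w 0.28 g 61.5
need d [-0.0012, -0.0004, 0.0002] r [-0.0005, -0.0013, -0.0007]
t 33.5 pos [0.5475 0.0778 0.2634] yaw -0.0 F [-0.1 -0.  -0.3] w 0.5 g 0.0
need d [-0.0095, 0.2248, 0.0166] r [0.0042, -0.0045, -1.0473]
[283. 192.] 1596 [0.5451 0.112 ] 179.8 [0.059 0.025] orange px 0
[165. 193.] 1224 [0.5456 0.2364] 0.1 [0.059 0.027] orange px 0
[221. 194.] 1476 [0.5442 0.1737] 179.9 [0.06  0.026] orange px 0
[ 25. 360.] 1335 [0.1577 0.7509] 108.7 [0.27  0.097] orange px 139
```

View pics/w8.png

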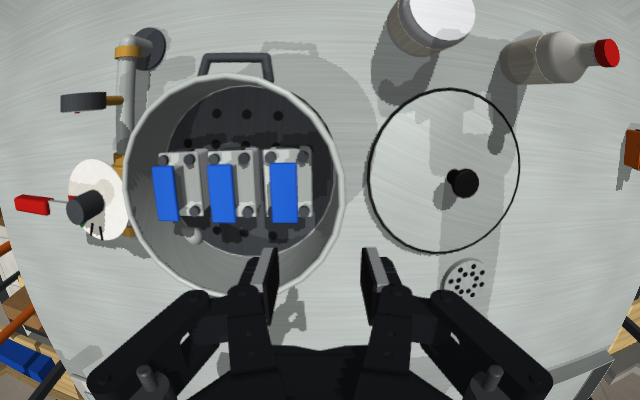

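All three moulds stand side by side in the cooker, bars at (165,193), (221,194) and (283,192); the knob of the lid is at (463,183). Fetching the lid.

```bash
python3 -m inch '[{"dx":-0.009,"dy":0.225,"dz":0.016,"rx":0.003,"ry":-0.003,"rz":0},{"dx":-0.009,"dy":0.225,"dz":0.016,"rx":0.003,"ry":-0.003,"rz":0},{"dx":-0.009,"dy":0.225,"dz":0.016,"rx":0.003,"ry":-0.003,"rz":0},{"dx":-0.009,"dy":0.225,"dz":0.016,"rx":0.003,"ry":-0.003,"rz":0},{"dx":-0.009,"dy":0.225,"dz":0.016,"rx":0.003,"ry":-0.003,"rz":0}]' 1 >/dev/null
python3 -m inch '[{"dx":0,"dy":0,"dz":0,"rx":0,"ry":0,"rz":0},{"dx":0,"dy":0,"dz":0,"rx":0,"ry":0,"rz":0}]' >/dev/null
python3 to.py 0.5405 -0.1016 0.038 0
python3 - <<'E'
from h import *
ci=optics.camera_info("wrist"); im=optics.grab_frame("wrist"); cv2.imwrite("pics/w9.png",im[:,:,::-1])
h=hsv(im); k=(h[...,2]<45); p=proj(ci,[.5405,-.1016,.064],True); print(p)
for ct,px in blobs(k,200):
    if np.linalg.norm(ct-p)<60: print(ct.round(1),len(px),px.min(0),px.max(0),onz(ci,ct,.062,True).round(4))
E
```

```text
t 34.2 pos [ 0.5376 -0.1008  0.2445] yaw -0.0 F [-0.8 -0.2  1. ] w 1.0 g 0.0
need d [0.0053, 0.0026, 0.2581] r [-0.0042, 0.0043, -0.0005]
[321.38816683 174.72725319]
[325.8 148.3] 1205 [229  68] [417 253] [ 0.5687 -0.1062  0.062 ]
[323.  174.1] 877 [307 158] [339 190] [ 0.5407 -0.1033  0.062 ]
```

```bash
python3 -m inch '[{"dx":0.004,"dy":0.002,"dz":0.06,"rx":-0.002,"ry":0.002,"rz":0},{"dx":0.004,"dy":0.002,"dz":0.12,"rx":-0.002,"ry":0.002,"rz":0},{"dx":0.004,"dy":0.002,"dz":0.18,"rx":-0.002,"ry":0.002,"rz":0},{"dx":0.004,"dy":0.002,"dz":0.235,"rx":-0.002,"ry":0.002,"rz":0},{"dx":0.004,"dy":0.002,"dz":0.242,"rx":-0.002,"ry":0.002,"rz":0}]' 1 >/dev/null;python3 to.py 0.5407 -0.1022 0.038 0
```

```text
t 34.8 pos [ 0.5356 -0.0993  0.0459] yaw 0.0 F [-1.5  0.5 -0.1] w 1.0 g 0.0
need d [0.0065, 0.0036, 0.0098] r [-0.004, 0.0087, 0.0005]
```

```bash
python3 -m inch '[{"dx":0,"dy":0,"dz":0,"rx":0,"ry":0,"rz":0},{"dx":0,"dy":0,"dz":0,"rx":0,"ry":0,"rz":0}]' >/dev/null; python3 to.py 0.5407 -0.1022 0.038 0
```

```text
t 35.0 pos [ 0.5428 -0.1024  0.0556] yaw -0.0 F [-0.4  0.2  0. ] w 1.0 g 0.0
need d [-0.0027, -0.0003, 0.0219] r [-0.0003, -0.0023, -0.0002]
```

```bash
python3 -m inch '[{"dx":-0.002,"dy":0,"dz":0.01,"rx":0,"ry":-0.001,"rz":0},{"dx":-0.002,"dy":0,"dz":0.019,"rx":0,"ry":-0.001,"rz":0},{"dx":-0.002,"dy":0,"dz":0.019,"rx":0,"ry":-0.001,"rz":0},{"dx":-0.002,"dy":0,"dz":0.019,"rx":0,"ry":-0.001,"rz":0}]' >/dev/null; python3 to.py 0.5407 -0.1022 0.038 0
python3 -m inch '[{"dx":0,"dy":0,"dz":0,"rx":0,"ry":0,"rz":0},{"dx":0,"dy":0,"dz":0,"rx":0,"ry":0,"rz":0},{"dx":0,"dy":0,"dz":0,"rx":0,"ry":0,"rz":0},{"dx":0,"dy":0,"dz":0,"rx":0,"ry":0,"rz":0},{"dx":0,"dy":0,"dz":0,"rx":0,"ry":0,"rz":0}]' -1 >/dev/null; python3 to.py 0.5407 -0.1022 0.038 0
```

```text
t 35.4 pos [ 0.539  -0.1023  0.0375] yaw -0.1 F [ 0.3 -0.2 -0. ] w 1.0 g 0.0
need d [0.0021, -0.0001, -0.0006] r [-0.0013, 0.0016, -0.0008]
t 35.9 pos [ 0.5394 -0.1026  0.0381] yaw -0.1 F [-0.8 -2.   3.6] w 0.42 g 59.5
need d [0.0016, -0.0006, 0.0001] r [-0.0007, 0.0011, -0.0007]
```

```bash
python3 -m inch '[{"dx":0,"dy":0,"dz":-0.04,"rx":0,"ry":0,"rz":0},{"dx":0,"dy":0,"dz":-0.1,"rx":0,"ry":0,"rz":0},{"dx":0,"dy":0,"dz":-0.16,"rx":0,"ry":0,"rz":0},{"dx":0,"dy":0,"dz":-0.22,"rx":0,"ry":0,"rz":0},{"dx":0,"dy":0,"dz":-0.255,"rx":0,"ry":0,"rz":0}]' >/dev/null
python3 -m inch '[{"dx":0,"dy":-0.04,"dz":0,"rx":0,"ry":0,"rz":0},{"dx":0.001,"dy":-0.09,"dz":0,"rx":0,"ry":0,"rz":0},{"dx":0.002,"dy":-0.14,"dz":0,"rx":0,"ry":0,"rz":0},{"dx":0.003,"dy":-0.19,"dz":0,"rx":0,"ry":0,"rz":0},{"dx":0.004,"dy":-0.24,"dz":0,"rx":0,"ry":0,"rz":0}]' >/dev/null
python3 to.py 0.5427 0.1735 0.235 0
```

```text
t 36.9 pos [0.5419 0.091  0.2401] yaw -0.1 F [ 1.3 -0.5 -3.5] w 0.42 g 60.9
need d [0.0009, -0.1031, 0.0066] r [-0.0014, 0.0033, -0.0009]
```

```bash
python3 -m inch '[{"dx":0.001,"dy":-0.04,"dz":0,"rx":0,"ry":0.002,"rz":0},{"dx":0.001,"dy":-0.08,"dz":0,"rx":0,"ry":0.002,"rz":0},{"dx":0.001,"dy":-0.094,"dz":0,"rx":0,"ry":0.002,"rz":0},{"dx":0.001,"dy":-0.094,"dz":0,"rx":0,"ry":0.002,"rz":0},{"dx":0.001,"dy":-0.094,"dz":0,"rx":0,"ry":0.002,"rz":0}]' >/dev/null
python3 -m inch '[{"dx":0,"dy":0,"dz":0.02,"rx":0,"ry":0,"rz":0},{"dx":0,"dy":0,"dz":0.04,"rx":0,"ry":0,"rz":0},{"dx":0,"dy":0,"dz":0.06,"rx":0,"ry":0,"rz":0},{"dx":0,"dy":0,"dz":0.06,"rx":0,"ry":0,"rz":0},{"dx":0,"dy":0,"dz":0.06,"rx":0,"ry":0,"rz":0}]' >/dev/null
python3 to.py 0.5427 0.1735 0.163 0
```

```text
t 37.9 pos [0.5433 0.1643 0.1926] yaw -0.1 F [ 0.1 -0.8 -3.7] w 0.42 g 61.1
need d [-0.0007, -0.0115, 0.037] r [-0.001, 0.0011, -0.0011]
```

```bash
python3 -m inch '[{"dx":-0.001,"dy":-0.011,"dz":0,"rx":0,"ry":0,"rz":0},{"dx":-0.001,"dy":-0.011,"dz":0.01,"rx":0,"ry":0,"rz":0},{"dx":-0.001,"dy":-0.011,"dz":0.015,"rx":0,"ry":0,"rz":0},{"dx":-0.001,"dy":-0.011,"dz":0.015,"rx":0,"ry":0,"rz":0},{"dx":-0.001,"dy":-0.011,"dz":0.015,"rx":0,"ry":0,"rz":0}]' >/dev/null
python3 to.py 0.5427 0.1735 0.163 0
```

```text
t 38.4 pos [0.543  0.1734 0.1817] yaw -0.1 F [ 0.2 -0.  -3.4] w 0.42 g 61.2
need d [-0.0003, -0.0, 0.0234] r [-0.0011, -0.0001, -0.0007]
```

```bash
python3 -m inch '[{"dx":0,"dy":0,"dz":0.006,"rx":0,"ry":0,"rz":0},{"dx":0,"dy":0,"dz":0.012,"rx":0,"ry":0,"rz":0},{"dx":0,"dy":0,"dz":0.018,"rx":0,"ry":0,"rz":0},{"dx":0,"dy":0,"dz":0.02,"rx":0,"ry":0,"rz":0},{"dx":0,"dy":0,"dz":0.02,"rx":0,"ry":0,"rz":0}]' >/dev/null
python3 to.py 0.5427 0.1735 0.163 0
python3 -m inch '[{"dx":0,"dy":0,"dz":0.002,"rx":0,"ry":0,"rz":0},{"dx":0,"dy":0,"dz":0.004,"rx":0,"ry":0,"rz":0},{"dx":0,"dy":0,"dz":0.004,"rx":0,"ry":0,"rz":0}]' >/dev/null
python3 to.py 0.5427 0.1735 0.163 0
```

```text
t 38.9 pos [0.5427 0.1734 0.1653] yaw -0.1 F [-0.4  0.3 -3.3] w 0.42 g 61.2
need d [-0.0001, -0.0001, 0.0028] r [-0.0011, 0.0004, -0.0008]
t 39.2 pos [0.5434 0.1736 0.1631] yaw -0.1 F [ 0.1  0.2 -2.4] w 0.42 g 61.2
need d [-0.0008, 0.0001, 0.0002] r [-0.0013, -0.0009, -0.0007]
```

```bash
python3 -m inch '[{"dx":0,"dy":0,"dz":0.002,"rx":0,"ry":0,"rz":0},{"dx":0,"dy":0,"dz":0.002,"rx":0,"ry":0,"rz":0},{"dx":0,"dy":0,"dz":0.002,"rx":0,"ry":0,"rz":0}]' >/dev/null
python3 to.py 0.5427 0.1735 0.163 0
python3 -m inch '[{"dx":0,"dy":0,"dz":0,"rx":0,"ry":0,"rz":0},{"dx":0,"dy":0,"dz":0,"rx":0,"ry":0,"rz":0},{"dx":0,"dy":0,"dz":0,"rx":0,"ry":0,"rz":0},{"dx":0,"dy":0,"dz":0,"rx":0,"ry":0,"rz":0},{"dx":0,"dy":0,"dz":0,"rx":0,"ry":0,"rz":0}]' 1 >/dev/null
python3 -m inch '[{"dx":0,"dy":0,"dz":-0.03,"rx":0,"ry":0,"rz":0},{"dx":0,"dy":0,"dz":-0.08,"rx":0,"ry":0,"rz":0},{"dx":0,"dy":0,"dz":-0.12,"rx":0,"ry":0,"rz":0},{"dx":0,"dy":0,"dz":-0.12,"rx":0,"ry":0,"rz":0}]' >/dev/null
python3 to.py 0.5440 0.4265 0.25 85
python3 - <<'E'
from h import *
im=optics.grab_frame("side"); a=cv2.resize(im[190:320,190:370,::-1],None,fx=2.2,fy=2.2,interpolation=2)
im=optics.grab_frame("scene"); b=cv2.resize(im[160:290,340:520,::-1],None,fx=2.2,fy=2.2,interpolation=2)
cv2.imwrite("pics/lid.png",cv2.hconcat([a,b]))
E
```

```text
t 39.5 pos [0.5434 0.1736 0.1631] yaw -0.1 F [-5.1 -0.5  5.8] w 0.42 g 62.0
need d [-0.0009, 0.0001, 0.0001] r [-0.0013, -0.001, -0.0007]
t 40.4 pos [0.5459 0.1739 0.2639] yaw -0.1 F [-0.1 -0.   0.8] w 1.0 g 0.0
need d [-0.0029, -0.3157, 0.0186] r [0.0035, -0.008, -0.9897]
```

View pics/lid.png

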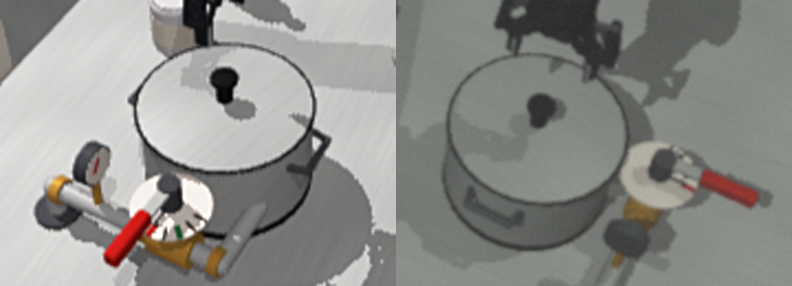

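Both views show the lid seated level all round, crop (225,107) and (538,130), with the lever at the red mark. Moving to the lever.

```bash
python3 -m inch '[{"dx":-0.003,"dy":-0.315,"dz":0.005,"rx":0,"ry":0,"rz":-0.989},{"dx":-0.003,"dy":-0.315,"dz":0.005,"rx":0,"ry":0,"rz":-0.989},{"dx":-0.003,"dy":-0.315,"dz":0.005,"rx":0,"ry":0,"rz":-0.989},{"dx":-0.003,"dy":-0.315,"dz":0.005,"rx":0,"ry":0,"rz":-0.989},{"dx":-0.003,"dy":-0.315,"dz":0.005,"rx":0,"ry":0,"rz":-0.989}]' 1 >/dev/null
python3 to.py 0.5440 0.4265 0.25 85.2
```

```text
t 41.0 pos [0.5398 0.4248 0.2509] yaw 43.3 F [-0.   0.   0.5] w 1.0 g 0.0
need d [0.0053, 0.002, 0.0011] r [-0.0015, 0.0009, -0.488]
```

```bash
python3 -m inch '[{"dx":0.004,"dy":0.002,"dz":0,"rx":0,"ry":0,"rz":-0.488},{"dx":0.004,"dy":0.002,"dz":0,"rx":0,"ry":0,"rz":-0.488},{"dx":0.004,"dy":0.002,"dz":0,"rx":0,"ry":0,"rz":-0.488},{"dx":0.004,"dy":0.002,"dz":0,"rx":0,"ry":0,"rz":-0.488},{"dx":0.004,"dy":0.002,"dz":0,"rx":0,"ry":0,"rz":-0.488}]' >/dev/null
python3 -m inch '[{"dx":0,"dy":0,"dz":0,"rx":0,"ry":0,"rz":0},{"dx":0,"dy":0,"dz":0,"rx":0,"ry":0,"rz":0}]' >/dev/null
python3 to.py 0.5440 0.4265 0.14 85.2
python3 - <<'E'
from h import *
ci=optics.camera_info("wrist"); im=optics.grab_frame("wrist")
for ct,px in blobs(red(im),200):
    m,a,e=axis_on(ci,px,.166,True); print(ct.round(),len(px),m.round(4),np.degrees(a).round(1),e.round(3))
E
```

```text
t 41.7 pos [0.5438 0.4239 0.2518] yaw 84.7 F [-0.2  0.2 -0.5] w 1.0 g 0.0
need d [0.0032, 0.0001, 0.1397] r [-0.0012, -0.0002, -0.006]
[321. 205.] 1730 [0.5439 0.4263] 85.4 [0.069 0.016]
```

```bash
python3 -m inch '[{"dx":0.003,"dy":0,"dz":0.05,"rx":0,"ry":0,"rz":-0.006},{"dx":0.003,"dy":0,"dz":0.1,"rx":0,"ry":0,"rz":-0.006},{"dx":0.003,"dy":0,"dz":0.139,"rx":0,"ry":0,"rz":-0.006},{"dx":0.003,"dy":0,"dz":0.139,"rx":0,"ry":0,"rz":-0.006},{"dx":0.003,"dy":0,"dz":0.139,"rx":0,"ry":0,"rz":-0.006}]' >/dev/null
python3 to.py 0.5440 0.4265 0.14 85.3
python3 -m inch '[{"dx":0,"dy":0,"dz":0,"rx":0,"ry":0,"rz":0},{"dx":0,"dy":0,"dz":0,"rx":0,"ry":0,"rz":0},{"dx":0,"dy":0,"dz":0,"rx":0,"ry":0,"rz":0},{"dx":0,"dy":0,"dz":0,"rx":0,"ry":0,"rz":0},{"dx":0,"dy":0,"dz":0,"rx":0,"ry":0,"rz":0}]' -1 >/dev/null
python3 to.py 0.5440 0.4265 0.14 85.3
```

```text
t 42.2 pos [0.5445 0.4267 0.1422] yaw 85.3 F [-0.2 -0.1  0.2] w 1.0 g 0.0
need d [-0.0003, -0.0006, 0.0028] r [-0.0004, -0.0008, 0.0001]
t 42.8 pos [0.5446 0.4271 0.1436] yaw 85.4 F [-2.2 -0.6 -0.5] w 0.2 g 59.1
need d [-0.0008, -0.0007, 0.0044] r [0.0002, -0.0016, 0.0007]
```

```bash
python3 -m inch '[{"dx":-0.001,"dy":-0.0148,"dz":0,"rx":0,"ry":0,"rz":-0.0931},{"dx":-0.004,"dy":-0.0293,"dz":0,"rx":0,"ry":0,"rz":-0.186},{"dx":-0.009,"dy":-0.0432,"dz":0,"rx":0,"ry":0,"rz":-0.279},{"dx":-0.016,"dy":-0.0563,"dz":0,"rx":0,"ry":0,"rz":-0.372},{"dx":-0.025,"dy":-0.0683,"dz":0,"rx":0,"ry":0,"rz":-0.465}]' >/dev/null
python3 -m inch '[{"dx":0,"dy":0,"dz":0,"rx":0,"ry":0,"rz":0},{"dx":0,"dy":0,"dz":0,"rx":0,"ry":0,"rz":0}]' >/dev/null
python3 - <<'E'
import numpy as np
a=np.radians(130.3); print(np.array([.5369,.3417])+.085*np.array([np.cos(a),np.sin(a)]))
E
python3 to.py 0.4819 0.4065 0.1436 130.3
```

```text
[0.48192287 0.40652681]
t 43.5 pos [0.4876 0.4117 0.1435] yaw 125.2 F [-7.7 -0.4  7. ] w 0.2 g 60.1
need d [-0.0012, -0.0096, -0.0002] r [0.0003, -0.0018, -0.0588]
```

```bash
python3 -m inch '[{"dx":-0.001,"dy":-0.009,"dz":0,"rx":0,"ry":0,"rz":-0.059},{"dx":-0.001,"dy":-0.009,"dz":0,"rx":0,"ry":0,"rz":-0.059},{"dx":-0.001,"dy":-0.009,"dz":0,"rx":0,"ry":0,"rz":-0.059}]' >/dev/null
python3 to.py 0.4819 0.4065 0.1436 130.3
python3 -m inch '[{"dx":0,"dy":0,"dz":0,"rx":0,"ry":0,"rz":0},{"dx":0,"dy":0,"dz":0,"rx":0,"ry":0,"rz":0},{"dx":0,"dy":0,"dz":0,"rx":0,"ry":0,"rz":0},{"dx":0,"dy":0,"dz":0,"rx":0,"ry":0,"rz":0}]' 1 >/dev/null
python3 -m inch '[{"dx":0,"dy":0,"dz":-0.05,"rx":0,"ry":0,"rz":0},{"dx":0,"dy":0,"dz":-0.1,"rx":0,"ry":0,"rz":0},{"dx":0,"dy":0,"dz":-0.15,"rx":0,"ry":0,"rz":0},{"dx":0,"dy":0,"dz":-0.15,"rx":0,"ry":0,"rz":0},{"dx":0,"dy":0,"dz":-0.15,"rx":0,"ry":0,"rz":0}]' >/dev/null
python3 - <<'E'
from h import *
ci=optics.camera_info("wrist"); im=optics.grab_frame("wrist"); cv2.imwrite("pics/end.png",im[:,:,::-1])
for ct,px in blobs(red(im),200):
    m,a,e=axis_on(ci,px,.166,True); print(ct.round(),len(px),m.round(4),np.degrees(a).round(1),e.round(3))
E
python3 to.py 0.4819 0.4065 0.25 130.3
```

```text
t 43.8 pos [0.4816 0.4071 0.1434] yaw 130.3 F [-8.9 -1.6  7.9] w 0.2 g 60.3
need d [-0.0008, -0.0003, -0.0002] r [-0.0006, -0.0028, -0.0002]
[317. 202.] 1575 [0.4815 0.4068] 129.6 [0.068 0.016]
t 44.7 pos [0.483  0.4062 0.2618] yaw 130.4 F [-0.3 -0.1 -1.2] w 1.0 g 0.0
need d [0.0012, -0.0009, 0.0148] r [0.0008, -0.0007, 0.001]
```

View pics/end.png

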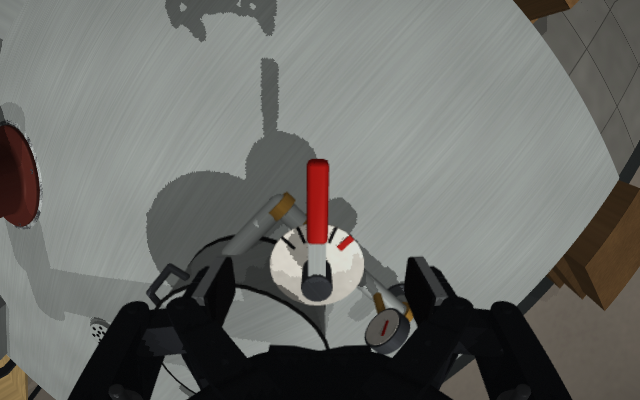

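The lever at (317,202) now covers the green mark. It points at 129.6°, which is 44.3° from the shut position. The gripper is clear, so I hand in.

```bash
python3 -c "
from plant import ticket; print(ticket.job_done())"
```

```text
the job is handed in; nothing more can be done
None
```

The job is handed in with no verdict returned: the three grey moulds stand in the cooker, the lid is seated, the valve measures about 44° open, and the orange look-alike, bottle, tin and grinder plate were left alone.

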